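# Hang up the dried muddlers in the staff kitchen

## Robot

A 7-joint arm with a two-finger parallel gripper is mounted at the origin on the work surface. World frame = base frame: x ahead of the robot, y to its left, z up, the work surface at z = 0. Lengths are in m, angles in rad, forces in N, time in s.
With the tool pointing down it reaches from about 0.4 to 0.875 m from the base axis. Payload 19.3 kg.
Tool frame: the origin (TCP) lies midway between the tips of the shut fingers; the grasp point (between the pads) lies 19 mm behind it; z points along the fingers, y is the line along which they close (so a half turn about z gives the same grasp; the last joint's range is limited). The gripper opens to 85 mm and grips with 20 to 120 N. Pads are 22 mm wide; open, the fingers measure 114 mm over their backs; the gripper's body (76 mm by 85 mm) begins 54 mm behind the grasp point. The pads swing forward as they close: fully open they stand 13 mm farther back than shut.
Start: joints at [1.256, 0.521, -0.036, 1.599, 0.021, 1.021, -0.113], TCP at [0.151, -0.606, 0.231] pointing down, gripper open.
Joint ranges: [-2.91, 2.91], [-0.3, 2.13], [-1.5, 1.42], [0.17, 2.43], [-1.26, 4.41], [0.16, 1.93], [-2.52, 2.52]. Speed limits (rad/s): [1.89, 1.89, 2.39, 2.39, 3.01, 3.01, 3.01].

## Interface

Orientations are given as [roll, pitch, yaw] about the fixed x, y, z axes, in that order (R = Rz(yaw) Ry(pitch) Rx(roll)).
In Python, from workcell import * gives the robot as it stands.
- The arm moves only by the shell command python3 -m creep 'ROWS' [FORCE]. ROWS is JSON, a list that holds one entry, the list of rows, each a list of 7 numbers: the closure, from -1 (fully open) to 1 (shut), then the shift along the tool's x, y, z in m, then the turn, a rotation vector about the tool's x, y, z in degrees. A call has 1 to 10 rows; each row shifts and turns the commanded pose from where the row before left it, along the tool's axes as they then stand; what a row does not reach is not made up. A row lasts 1/10 s, in which the tool goes at most 50 mm and 8.59 degrees, less where a joint would pass 70% of its speed; a pose out of reach is approached as far as the arm can. A call is refused whole if a number of a shift passes 0.05 or a number of a turn 8.59, either way. A call with a gripper value outside its range is refused whole. The fingers move at their own pace and stop on an object; FORCE is the grip in N (left out, the last holds). Time passes only in rows, so rows that do not move let the fingers close. It gives the time, the measured TCP pose, the force, the opening and the grip force at its end, in the units of the state.
- observe(): the state, without advancing time (a new reading comes with each control period).
- grab_frame(name): name is "scene" or "side" or "wrist"; returns a dict with "image" (480x640x3 uint8, red, green, blue), "range_z" (480x640 float32, m along the optical axis (not along the pixel's ray), 0 where there is no reading), "fx", "fy", "cx", "cy" (pixels), "k1" (the pictures are not rectified: a ray, as slopes to the right and down, at radius r is drawn at 1 + k1 r^2 times it, then the intrinsics apply), "R" (3x3) and "t" (3): a world point X has camera coordinates R X + t; the wrist camera has in their place "T_tool_cam" (4x4, takes a point from camera to tool coordinates, whose origin is the TCP and whose axes are the flange's). Camera axes: x right, y down, z forward; pixel columns grow to the right and rows downward; lengths in m; the calibration is good to about 2 mm. A picture is of the moment at which its call begins: read the wrist's pose just before it.
- job_done(): hands the job in; it is judged then, once.
Trained networks look in a picture, given as the dict that the camera call returned (one of the last four; its "shot" number tells which), for a name from the list of things; names that differ only in an ending like _2 or _b are one class to them, and where a whole thing is asked for, a point or a joint stands for the part that bears it (a point fixed in the world has none). Each returns a list of dicts, best first, with "confidence" (0 to 1); they miss things now and then, are a little off and sometimes report something else, mostly with a low value. They report only what shows in the picture. A call takes as long as a camera call. They do not tell look-alikes from the thing itself.
- find_in(picture, thing): "extent" ([centre column, centre row, width, height] in pixels, round what is visible of it).
- outline_of(picture, thing): "region" (480x640 bool, what is visible of it) and "extent" ([centre column, centre row, width, height] in pixels, round what is visible of it).
- tip_of(picture, thing): "position" ([column, row] in pixels: a listed point, or the origin of a listed thing).
The state is a dict: "clock": time; "qpos": joint angles; "qd": joint speeds; "joint_efforts": joint torques, N m; "position": TCP position; "tool_rot": TCP orientation; "force": force on the tool from outside, world axes, zero at the start; "moment": the same for the moment, N m; "grip_width": finger opening in m; "finger_force": force on a finger pad.
Only numpy, scipy, OpenCV 4.12 (cv2) and the standard library are available. Lean on these libraries where they do the work, as an engineer would, in place of code of your own. Each camera call takes 0.05 s, during which the arm holds its last target. There are 200 camera calls.

## Task

Put the dried drink muddlers away: slide the rack's keeper fully open, pull every muddler straight up out of the light drying stand without tipping the stand or lifting it while it is loaded, and hang each by its collar, upright, fully home in a slot of its own on the rack, bringing it in through the open front of the slot. Then slide the keeper fully closed again, and last of all stand the emptied drying stand flat inside the drip tray. Leave the mug, tumblers, jar and tin where they are.

Things in the scene. Friction and masses are not known exactly. Their poses are not given: they have to be found in the camera images.
- muddler0: drink muddler, 160 mm long, 90 g, all alike; it stands upright in a cell of the drying stand, or is absent. Origin at the centre of the foot's underside, z towards the handle. Thick steel foot 22 mm diameter (0 to 50 mm), steel shaft 12 mm diameter (to 95 mm), collar disc 28 mm diameter (95 to 101 mm), round wooden handle 18 mm diameter (to 160 mm).
- muddler1: drink muddler, 160 mm long, 90 g, all alike; it stands upright in a cell of the drying stand, or is absent. Origin at the centre of the foot's underside, z towards the handle. Thick steel foot 22 mm diameter (0 to 50 mm), steel shaft 12 mm diameter (to 95 mm), collar disc 28 mm diameter (95 to 101 mm), round wooden handle 18 mm diameter (to 160 mm).
- muddler2: drink muddler, 160 mm long, 90 g, all alike; it stands upright in a cell of the drying stand, or is absent. Origin at the centre of the foot's underside, z towards the handle. Thick steel foot 22 mm diameter (0 to 50 mm), steel shaft 12 mm diameter (to 95 mm), collar disc 28 mm diameter (95 to 101 mm), round wooden handle 18 mm diameter (to 160 mm).
- muddler3: drink muddler, 160 mm long, 90 g, all alike; it stands upright in a cell of the drying stand, or is absent. Origin at the centre of the foot's underside, z towards the handle. Thick steel foot 22 mm diameter (0 to 50 mm), steel shaft 12 mm diameter (to 95 mm), collar disc 28 mm diameter (95 to 101 mm), round wooden handle 18 mm diameter (to 160 mm).
- collar0 (a point): centre of the underside of the collar of muddler0; z along its length to the handle
- collar1 (a point): centre of the underside of the collar of muddler1; z along its length to the handle
- collar2 (a point): centre of the underside of the collar of muddler2; z along its length to the handle
- collar3 (a point): centre of the underside of the collar of muddler3; z along its length to the handle
- slot0 (a point): seat of one slot of the rack, level with the top of the plate: where the muddler's shaft axis stands when it is fully home at the back of the slot (2 mm short of touching). Axes as the rack's.
- slot1 (a point): seat of one slot of the rack, level with the top of the plate: where the muddler's shaft axis stands when it is fully home at the back of the slot (2 mm short of touching). Axes as the rack's.
- slot2 (a point): seat of one slot of the rack, level with the top of the plate: where the muddler's shaft axis stands when it is fully home at the back of the slot (2 mm short of touching). Axes as the rack's.
- slot3 (a point): seat of one slot of the rack, level with the top of the plate: where the muddler's shaft axis stands when it is fully home at the back of the slot (2 mm short of touching). Axes as the rack's.
- rack: fixed hanging rack; origin on the counter, x into the slots (away from the robot, within 0.25 rad), y along the row, z up. Plate 250 mm in y, 8 mm thick, top 125 mm high, x=-18 to 52 mm, on uprights at y=-120 and 120 mm, free below. Four slots at y=-82.5, -27.5, 27.5, 82.5 mm, 18 mm wide, open at the front (x=-18), closed at x=12. The collar rests on the plate; the foot is wider than the slot.
- keeper (a joint): slide of the keeper, a dark steel comb whose four tabs bar the slot mouths. Runs along the rack's +y: 0 = fully closed (0 to 4 mm at a start), 0.025 m = fully open (22 mm gap between tabs at each slot). Tabs at x=-33 to -21 mm in the rack's frame, just in front of the plate, 107 to 127 mm high. Stays where it is left; moves with about 1.5 N.
- keeper_grip (a point): grip point on the keeper's upright black post, 14 x 14 mm square along the rack's axes, from 118 to 180 mm above the counter, at the rack's +y end; this point is 165 mm high on the post's axis (x=-27 mm, y=131 mm in the rack's frame when closed) and slides with the keeper
- stand: loose grey plastic drying stand, only about 120 g; origin under its centre, z up, cells in a row along y. Base 74 x 202 x 4 mm. Four square cells 27 x 27 mm inside at y=-78, -32, 32, 78 mm, floor 4 mm and rim 60 mm above the underside, walls 3 mm. In the middle an upright carrying fin, 12 mm thick in x, 24 mm wide in y, top at 115 mm.
- tray: loose shallow steel drip tray, 110 (x) x 240 (y) x 14 mm, walls 4 mm, about 0.6 kg; origin under its centre; the inner floor is 4 mm above its underside, about 102 x 232 mm inside
- mug: white mug with a handle, 74 mm wide, 85 mm high, a bystander, origin under its centre
- tumbler_a: blue tumbler, 66 mm wide, 100 mm high, a bystander, origin under its centre
- tumbler_b: brown beaker, 66 mm wide, 90 mm high, a bystander, origin under its centre
- coffee_jar: coffee jar, 84 mm wide, 120 mm high, a bystander, origin under its centre
- sugar_tin: steel sugar tin, 76 mm wide, 100 mm high, a bystander, origin under its centre
Mind the look-alikes: they are no part of the job. What is shaped like the muddler0 but blue or red is not meant.

How it is judged:
By the outcome, as a careful person would: the job done as asked, in the order asked, and still so for the second after the job is handed in, with the robot touching nothing.
Of muddler0, muddler1, muddler2, muddler3 only 3 to 4 are there at a start; the rules pass over those that are not, and their reading is None.
At some moment in a run one of stand, tray may be knocked a few centimetres aside while the robot is not near it.
It also fails if it takes over 210 s, if anything falls off the work surface, if the arm or the gripper's body presses on something with over 40 N, if the wrist force passes 120 N, or if a joint passes its speed limit or range.

## Working session

There is one attempt and no reset: what is moved stays moved. The work goes in short steps, Python scripts to look and compute and a shell command to move; the robot and the scene stay as the last step left them, time stands still between calls to the robot, and variables do not carry over. Pictures are saved under pics/ and viewed, at most 14 in all, crops included, and the job is handed in when it is done.

```bash
ls; mkdir -p pics
cat > h.py <<'E'
from workcell import *
import numpy as np, cv2
from scipy.spatial.transform import Rotation as Ro
def snap(name,save=None):
    o=observe(); f=grab_frame(name); f['o']=o
    if save: cv2.imwrite('pics/'+save,f['image'][:,:,::-1])
    return f
def cloud(f):
    """world xyz per pixel, nan where none"""
    h,w=f['range_z'].shape
    u,v=np.meshgrid(np.arange(w),np.arange(h))
    K=np.array([[f['fx'],0,f['cx']],[0,f['fy'],f['cy']],[0,0,1.]])
    n=cv2.undistortPoints(np.stack([u,v],-1).reshape(-1,1,2).astype(np.float64),K,np.array([f['k1'],0,0,0.])).reshape(h,w,2)
    z=f['range_z'].astype(float); z=np.where(z>0,z,np.nan)
    P=np.dstack([n*z[...,None],z])
    if 'T_tool_cam' in f:
        o=f['o'];T=f['T_tool_cam'];P=P@T[:3,:3].T+T[:3,3]
        return P@Ro.from_euler('xyz',o['tool_rot']).as_matrix().T+np.array(o['position'])
    return (P-f['t'])@f['R']
E
python3 - <<'E'
from h import *
o=observe();print(o)
a=snap('scene','s0.png');b=snap('side','d0.png')
for f in(a,b):
    print(f['R'],f['t'],f['k1'],f['fx'])
    for t in['muddler0','rack','stand','tray','keeper']:
        print(t,[(round(d['confidence'],2),np.round(d['extent']).tolist()) for d in find_in(f,t)])
E
```

```text
pics
{'clock': 0.0, 'qpos': array([ 1.25580606,  0.52203999, -0.03632608,  1.60002903,  0.02122567,
        1.0211139 , -0.11282335]), 'qd': array([ 8.07884871e-04,  4.83521753e-04,  8.38134750e-04, -1.26205530e-03,
       -1.16416803e-03, -7.74786172e-05, -6.99781536e-04]), 'joint_efforts': array([ 2.61014893e-04, -9.27103615e+01,  1.98001519e+00, -3.69935381e+01,
        1.79228734e-02,  8.13302526e-03,  5.93361733e-05]), 'position': array([ 0.15133813, -0.60603141,  0.23070205]), 'tool_rot': array([-3.14039311e+00,  1.09942558e-04,  2.44769675e-01]), 'force': array([0.18298496, 1.00073392, 1.39439953]), 'moment': array([ 0.00948717, -0.05816268,  0.00989533]), 'finger_force': 0.0, 'grip_width': 0.08540391364352251}
[[ 0.85876853  0.51233346 -0.00557022]
 [ 0.28016442 -0.47865581 -0.83210366]
 [-0.42898077  0.71302387 -0.55459216]] [-0.42275673 -0.07865905  1.63259562] 0.012926289359511022 508.79772729882035
muddler0 [(0.85, [242.0, 282.0, 18.0, 40.0]), (0.82, [205.0, 305.0, 20.0, 47.0]), (0.73, [183.0, 300.0, 17.0, 56.0]), (0.68, [204.0, 348.0, 18.0, 60.0]), (0.64, [165.0, 330.0, 
[... 249 characters left out ...]
]
keeper [(0.93, [358.0, 234.0, 41.0, 68.0])]
[[-0.97452937 -0.22345554 -0.01897722]
 [-0.12804679  0.62390752 -0.77093672]
 [ 0.18411011 -0.7488705  -0.63662896]] [0.4954152  0.17943721 1.39277237] -0.11713286302852066 535.155303207147
muddler0 [(0.8, [387.0, 176.0, 10.0, 46.0]), (0.77, [396.0, 195.0, 8.0, 44.0]), (0.74, [353.0, 171.0, 0.0, 39.0]), (0.69, [352.0, 208.0, 7.0, 32.0]), (0.63, [365.0, 190.0, 10.0, 33.0]), (0.6, [358.0, 200.0, 11.0, 28.0]), (0.59, [226.0, 335.0, 33.0, 39.0])]
rack [(0.77, [261.0, 262.0, 59.0, 98.0])]
stand [(0.63, [360.0, 216.0, 41.0, 53.0])]
tray [(0.69, [314.0, 362.0, 64.0, 92.0])]
keeper [(0.84, [273.0, 250.0, 27.0, 59.0]), (0.57, [361.0, 219.0, 42.0, 52.0])]
```

View pics/s0.png

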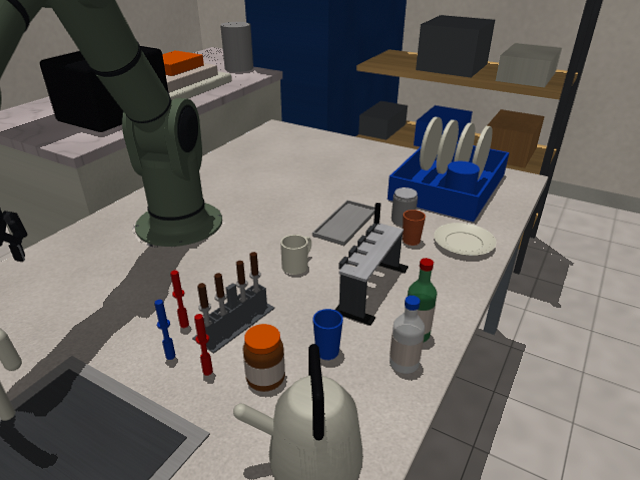

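View pics/d0.png

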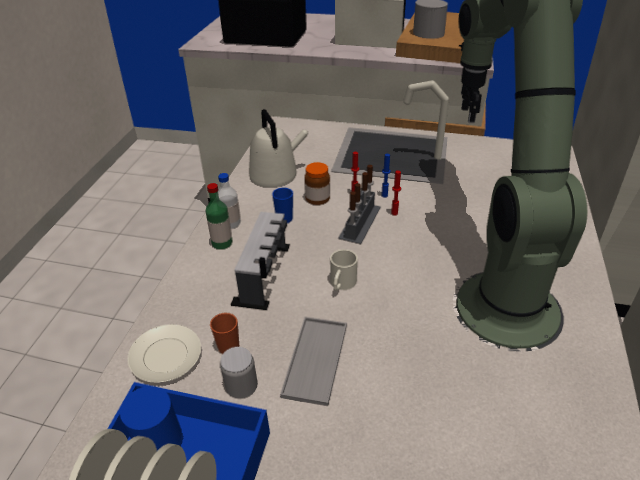

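The scene shows four brown-handled muddlers in the stand at about (235,310). The red and blue look-alikes are at (178,300), (204,345) and (165,330). The rack is at (370,265) with its keeper post at (377,213), the tray at (345,221) and the mug at (294,255). The side view agrees.

```bash
cat > m.py <<'E'
from h import *
def rect(P): # centre, size, angle by min-area rect
    return cv2.minAreaRect(P[:,:2].astype(np.float32)*1000)
a=snap('scene');b=snap('side')
Ps=[];Cs=[]
for f in(a,b):
    P=cloud(f).reshape(-1,3);C=f['image'].reshape(-1,3).astype(int);k=np.isfinite(P[:,0])
    Ps.append(P[k]);Cs.append(C[k])
E
python3 - <<'E'
from m import *
from scipy.cluster.hierarchy import fcluster,linkage
for P,C in zip(Ps,Cs):
    print('---')
    for nm,ex in [('rack',None)]: pass
    w=(P[:,0]>.25)&(P[:,0]<1.1)&(P[:,1]>-.75)&(P[:,1]<.5)
    k=w&(P[:,2]>.025)&(P[:,2]<.25)
    Q=P[k];c=C[k]
    g=np.zeros((700,1300),np.uint8); i=((Q[:,0]-.2)*1000).astype(int).clip(0,1299)//1; 
    g=np.zeros((260,340),np.uint8); ix=((Q[:,0]-.2)/.004).astype(int);iy=((Q[:,1]+.8)/.004).astype(int)
    g[ix.clip(0,259),iy.clip(0,339)]=1
    g=cv2.dilate(g,np.ones((3,3)))
    n,l=cv2.connectedComponents(g); L=l[ix.clip(0,259),iy.clip(0,339)]
    for j in range(1,n):
        q=Q[L==j]
        if len(q)>60: r=rect(q);print(j,len(q),np.round(q.min(0),3),np.round(q.max(0),3),np.round(r[0]),np.round(r[1]),round(r[2],1),c[L==j].mean(0).astype(int))
    # rack top plate
    k=w&(abs(P[:,2]-.125)<.006)&(P[:,0]>.55)&(P[:,1]>-.45)&(P[:,1]<.2); print('plate',rect(P[k]),k.sum())
    # tops of muddlers
    k=w&(P[:,2]>.104)&(P[:,2]<.175)&(C[:,0]>C[:,2]+15)&(C.max(1)<130)
    Q=P[k]; lab=fcluster(linkage(Q[:,:2],'single'),.012,'distance') if len(Q)<4000 else []
    for j in set(lab):
        q=Q[lab==j]
        if len(q)>15: print('brown',len(q),q.mean(0).round(3),q.max(0).round(3),C[k][lab==j].mean(0).astype(int))
E
```

```text
---
1 408 [ 0.331 -0.37   0.026] [ 0.362 -0.342  0.16 ] [ 348. -356.] [26. 24.] 36.1 [88 13 12]
2 343 [ 0.356 -0.742  0.212] [ 0.377 -0.717  0.25 ] [ 367. -731.] [25. 19.] 81.7 [93 91 83]
3 470 [ 0.378 -0.462  0.025] [ 0.406 -0.435  0.162] [ 393. -450.] [25. 25.] 43.2 [13 32 81]
4 823 [ 0.41  -0.057  0.025] [0.485 0.054 0.088] [443.  -7.] [ 75. 104.] 22.2 [110 108  97]
5 2573 [ 0.418 -0.384  0.025] [ 0.48  -0.191  0.166] [ 447. -286.] [191.  40.] 81.1 [48 44 42]
6 489 [ 0.478 -0.454  0.025] [ 0.507 -0.43   0.161] [ 495. -444.] [27. 23.] 31.6 [89 12 11]
7 1533 [0.507 0.465 0.025] [0.813 0.5   0.095] [660. 482.] [306.  30.] 1.0 [ 8 31 82]
8 2103 [ 0.573 -0.433  0.025] [ 0.653 -0.353  0.123] [ 613. -393.] [80. 80.] 5.7 [115  62  27]
9 594 [0.573 0.332 0.025] [0.649 0.411 0.102] [610. 371.] [74. 79.] 77.3 [93 91 91]
10 3113 [ 0.614 -0.127  0.025] [0.712 0.14  0.18 ] [663.   8.] [ 88. 268.] 2.3 [90 90 91]
11 558 [0.647 0.238 0.025] [0.711 0.309 0.091] [679. 273.] [64. 71.] 5.4 [78 37 21]
12 1083 [ 0.654 -0.293  0.025] [ 0.72  -0.224  0.103] [ 686. -257.] [64. 69.] 40.5 [ 9 32 83]
13 9203 
[... 2182 characters left out ...]
 -0.166  0.186] [ 839. -192.] [56. 53.] 8.7 [108 106 111]
plate ((729.8751831054688, -157.522705078125), (577.7982788085938, 277.790771484375), 85.369384765625) 2117
brown 376 [ 0.775 -0.462  0.128] [ 0.851 -0.42   0.173] [122 116 105]
brown 94 [ 0.602 -0.363  0.113] [ 0.637 -0.345  0.124] [99 39  7]
brown 96 [ 0.491 -0.438  0.134] [ 0.502 -0.428  0.166] [80 12 11]
brown 100 [ 0.344 -0.351  0.134] [ 0.357 -0.343  0.164] [87 14 13]
brown 108 [ 0.458 -0.206  0.143] [ 0.468 -0.195  0.169] [45 28 19]
brown 93 [ 0.451 -0.25   0.144] [ 0.461 -0.241  0.17 ] [43 21 13]
brown 100 [ 0.439 -0.314  0.142] [ 0.451 -0.302  0.171] [44 27 18]
brown 78 [ 0.431 -0.361  0.142] [ 0.442 -0.351  0.171] [40 22 14]
```

```bash
python3 -m creep '[[[-1,0,0,-0.05,0,0,0],[-1,0,0,-0.05,0,0,0],[-1,0,0,-0.05,0,0,-8.4],[-1,0,0,0,0,0,-8.4],[-1,0,0,0,0,0,-8.4],[-1,0,0,0,0,0,-8.4],[-1,0,0,0,0,0,-8.4],[-1,0,0,0,0,0,-8.4],[-1,0,0,0,0,0,-8.4],[-1,0,0,0,0,0,-8.0]]]'
python3 -m creep '[[[-1,0.045,0.031,0,0,0,0],[-1,0.045,0.031,0,0,0,0],[-1,0.045,0.031,0,0,0,0],[-1,0.045,0.031,0,0,0,0],[-1,0.045,0.031,0,0,0,0],[-1,0.045,0.031,0,0,0,0],[-1,0.045,0.031,0,0,0,0],[-1,0.045,0.031,0,0,0,0],[-1,0,0,0,0,0,0],[-1,0,0,0,0,0,0]]]'
python3 - <<'E'
from h import *
f=snap('wrist','w0.png');print(f['T_tool_cam'].round(3),f['o']['qpos'].round(2),f['fx'])
E
```

```text
clock: 1.7
position: [0.1514, -0.6063, 0.3813]
tool_rot: [-3.142, -0.0, 1.417]
force: [-0.4, -0.2, 0.9]
grip_width: 0.0852
finger_force: 0.0
clock: 2.7
position: [0.4286, -0.3166, 0.3813]
tool_rot: [3.142, 0.0, 1.413]
force: [-0.2, -1.3, 0.2]
grip_width: 0.0858
finger_force: 0.0
[[-0.    -0.945 -0.327  0.084]
 [ 1.    -0.001  0.001  0.   ]
 [-0.001 -0.327  0.945 -0.143]
 [ 0.     0.     0.     1.   ]] [ 0.88  0.27 -0.45  1.61  0.12  1.29  0.25] 401.6365697404564
```

View pics/w0.png

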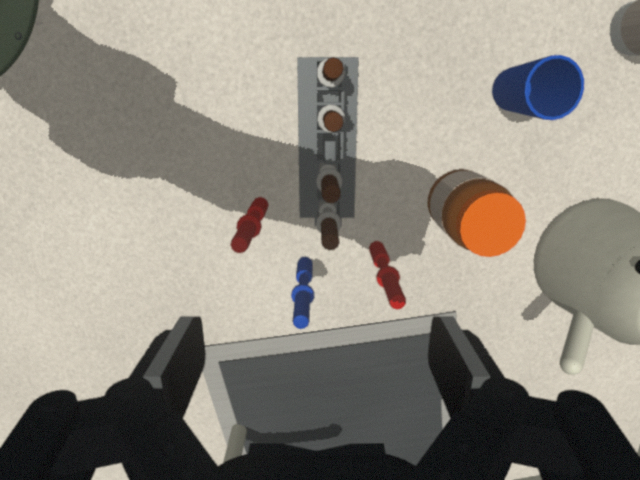

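The wrist view shows the stand upright along the column at 328, with four brown handles at rows 70, 120, 185 and 225. The look-alikes lie clear of it. I'll measure the handles from the depth image.

```bash
cat > tops.py <<'E'
from h import *
def tops(f):
    P=cloud(f); C=f['image'].astype(int)
    k=(P[...,2]>.152)&(P[...,2]<.178)&(C[...,0]>C[...,2]+10)&(C[...,0]<130)&(C[...,1]*2.2>C[...,0]); 
    n,l,s,c=cv2.connectedComponentsWithStats(k.astype(np.uint8))
    out=[]
    for j in range(1,n):
        if s[j,4]>25:
            q=P[l==j]; z=np.percentile(q[:,2],90); t=q[abs(q[:,2]-z)<.004]; (c2,r)=cv2.minEnclosingCircle(t[:,:2].astype(np.float32))
            out.append((c2[0],c2[1],z,r,s[j,4]))
    return sorted(out,key=lambda a:a[1]),P,C
if __name__=='__main__':
    f=snap('wrist');o,P,C=tops(f)
    for a in o: print(np.round(a,4))
    t=np.array(o)[:,:2]; 
    R=Ro.from_euler('xyz',f['o']['tool_rot']).as_matrix()
    print('in tool',((np.c_[t,t[:,0]*0]-f['o']['position'])@R)[:,:2].round(4))
    d=t[-1]-t[0];print('len',np.hypot(*d),'yaw',np.arctan2(-d[0],d[1]),'mean',t.mean(0),'tool',f['o']['position'].round(4),f['o']['tool_rot'].round(3))
E
python3 tops.py
```

```text
[ 4.881e-01 -4.354e-01  1.588e-01  4.400e-03  2.700e+01]
[ 4.348e-01 -3.636e-01  1.650e-01  8.400e-03  2.980e+02]
[ 3.513e-01 -3.555e-01  1.597e-01  6.700e-03  3.200e+01]
[ 3.454e-01 -3.502e-01  1.597e-01  6.700e-03  2.600e+01]
[ 4.427e-01 -3.179e-01  1.653e-01  8.700e-03  2.960e+02]
[ 4.541e-01 -2.543e-01  1.652e-01  8.800e-03  3.230e+02]
[ 4.605e-01 -2.109e-01  1.655e-01  8.600e-03  3.540e+02]
in tool [[-0.1066  0.0784]
 [-0.0442  0.0144]
 [-0.0495 -0.0693]
 [-0.0452 -0.0761]
 [ 0.0022  0.0149]
 [ 0.0668  0.016 ]
 [ 0.1107  0.0154]]
len 0.22624493026347864 yaw 0.12239991762591956 mean [ 0.42526449 -0.32681999] tool [ 0.4278 -0.3176  0.3812] [-3.141  0.     1.411]
```

```bash
python3 -m creep '[[[-1,0,0,0,0,0,-5.7],[-1,0,0,0,0,0,-5.7],[-1,0.0415,0.035,0,0,0,0],[-1,0.0415,0.035,0,0,0,0],[-1,0.0415,0.035,0,0,0,0],[-1,0.0415,0.035,0,0,0,0],[-1,0.0415,0.035,0,0,0,0],[-1,0.0415,0.035,0,0,0,0],[-1,0,0,0,0,0,0],[-1,0,0,0,0,0,0]]]'
python3 - <<'E'
from h import *
f=snap('wrist','w1.png');P=cloud(f)
np.save('P1.npy',P)
k=(abs(P[...,2]-.127)<.006)
n,l,s,c=cv2.connectedComponentsWithStats(k.astype(np.uint8))
for j in range(1,n):
    if s[j,4]>80:
        q=P[l==j];print(s[j],cv2.minAreaRect(q[:,:2].astype(np.float32)*1000),np.median(q[:,2]))
k=(P[...,2]>.15)&(P[...,2]<.19)&(P[...,1]>.05)&(P[...,1]<.22)
q=P[k];print('post',k.sum(),q.mean(0),cv2.minAreaRect(q[q[:,2]>.172][:,:2].astype(np.float32)*1000),q.max(0))
print(f['o']['position'],f['o']['tool_rot'])
for n in('keeper_grip','slot0'): print(n,[(d['confidence'],np.round(d['position']),P[int(d['position'][1]),int(d['position'][0])]) for d in tip_of(f,n)])
E
```

```text
clock: 3.8
position: [0.6125, -0.0809, 0.3808]
tool_rot: [-3.141, -0.0, 1.61]
force: [-0.3, -0.2, -0.2]
grip_width: 0.0853
finger_force: 0.0
[329   0  14  24 328] ((624.0321655273438, 80.60487365722656), (11.906264305114746, 20.333463668823242), 3.5280468463897705) 0.12701127662928077
[  343     0    82   227 14133] ((672.8799438476562, -14.099067687988281), (70.9527359008789, 214.28224182128906), 2.4958720207214355) 0.12523218599216002
[330  49  13  37 446] ((626.819091796875, 32.45970916748047), (11.15318489074707, 31.8619327545166), 2.581108570098877) 0.1270282401795007
[330 111  13  35 421] ((629.6226196289062, -23.189420700073242), (11.642866134643555, 32.36661911010742), 2.1451199054718018) 0.1269843163570113
[329 167  13  33 393] ((631.5968627929688, -77.34712982177734), (12.034648895263672, 31.953659057617188), 2.6472465991973877) 0.12695983023946517
[500 184  58  59 512] ((829.666748046875, -94.72996520996094), (63.34787368774414, 40.293556213378906), 64.04773712158203) 0.12900534300865618
[497 276  45  42 710] ((846.4063720703125, -197.4801025390625), (53.65099334716797, 44.58693313598633), 49.01308822631836) 0.12647576443238323
[168 287  17  15  96] ((463.41314697265625, -206.50914001464844), (8.546632766723633, 17.019832611083984), 52.056236267089844) 0.12673151937067445
[ 91 385  16  11  91] ((348.2004699707031, -347.6820068359375), (7.516695499420166, 17.845041275024414), 79.21912384033203) 0.12751915638827022
[209 442  16  14 108] ((494.40863037109375, -435.09649658203125), (10.817648887634277, 18.0966796875), 81.89696502685547) 0.12725577106212752
[405 450  21  15 127] ((760.9775390625, -443.5143127441406), (30.320192337036133, 5.6479363441467285), 37.008358001708984) 0.1256434993547803<stdin>:10: RuntimeWarning: Mean of empty slice.
  ret = um.true_divide(
Traceback (most recent call last):
ValueError: zero-size array to reduction operation maximum which has no identity
```

View pics/w1.png

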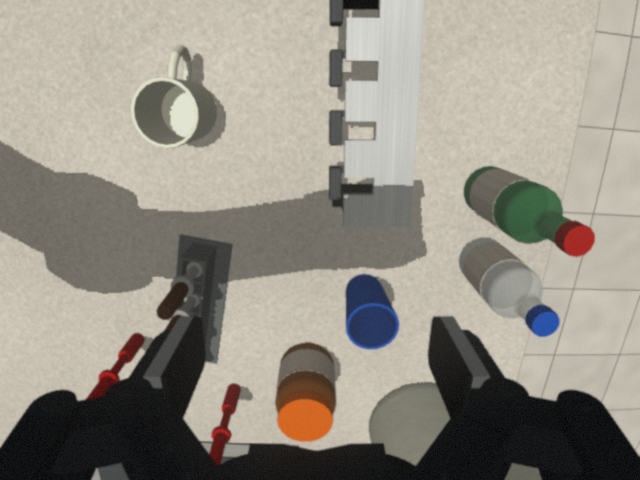

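The rack shows its plate (345–420 columns) and four dark tabs at column 335. The far end and the post are out of view, so I'll shift towards +y.

```bash
python3 -m creep '[[[-1,0.05,0.01,0,0,0,0],[-1,0.05,0,0,0,0,0],[-1,0.05,0,0,0,0,0],[-1,0,0,0,0,0,0],[-1,0,0,0,0,0,0]]]'
cat > rk.py <<'E'
from h import *
def rack(f):
    P=cloud(f)
    k=(abs(P[...,2]-.1255)<.004)&(P[...,0]>.55)&(P[...,0]<.78)&(P[...,1]>-.2)&(P[...,1]<.25)
    n,l,s,c=cv2.connectedComponentsWithStats(k.astype(np.uint8));tabs=[]
    for j in range(1,n):
        if s[j,4]>80:
            q=P[l==j];r=cv2.minAreaRect(q[:,:2].astype(np.float32)*1000);print(s[j],np.round(r[0],1),np.round(r[1],1),round(r[2],2),np.median(q[:,2]).round(4))
    k=(P[...,2]>.15)&(P[...,2]<.19)&(P[...,1]>.05)&(P[...,1]<.22)&(P[...,0]>.55)&(P[...,0]<.7)
    q=P[k];print('post',k.sum())
    if k.sum()>20: q=q[q[:,2]>q[:,2].max()-.006];print(cv2.minAreaRect(q[:,:2].astype(np.float32)*1000),q.max(0))
    return P
if __name__=='__main__':
    f=snap('wrist','w2.png');P=rack(f)
    print(f['o']['position'],f['o']['tool_rot'])
    for n in('keeper_grip','slot0'): print(n,[(round(d['confidence'],2),np.round(d['position'],1),P[int(d['position'][1]),int(d['position'][0])].round(4)) for d in tip_of(f,n)])
E
python3 rk.py
```

```text
clock: 4.35
position: [0.6162, 0.0675, 0.3816]
tool_rot: [3.141, 0.001, 1.609]
force: [0.5, -1.3, 0.1]
grip_width: 0.0857
finger_force: 0.0
[  332   125    74   222 12815] [671.9   3.8] [ 69.8 251.4] 2.42 0.125
[319 131  12  53 557] [624.1  96.3] [11.1 51. ] 2.3 0.1265
[319 203  12  32 369] [626.9  33. ] [11.6 33.2] 2.31 0.1265
[319 253  12  29 315] [628.8 -21.4] [11.8 31.9] 0.52 0.1265
[319 298  11  28 284] [631.1 -76.5] [11.3 32.3] 2.73 0.1265
post 290
((622.6017456054688, 133.22055053710938), (13.472269058227539, 13.151276588439941), 2.769479990005493) [0.62953327 0.13994265 0.18169709]
[0.61621582 0.06752621 0.381554  ] [3.14127084e+00 8.66786930e-04 1.60886300e+00]
keeper_grip [(0.86, array([326.1, 120.9]), array([0.6225, 0.1349, 0.1787]))]
slot0 [(0.84, array([352. , 224.1]), array([ 6.689e-01, -9.700e-03,  4.000e-04])), (0.81, array([355.2, 169.8]), array([6.679e-01, 6.560e-02, 3.000e-04])), (0.8, array([348.6, 313.4]), array([ 0.6651, -0.1111,  0.0648])), (0.71, array([355.8, 266.3]), array([ 6.775e-01, -7.220e-02, -5.000e-04])), (0.7, array([186.8, 221.1]), array([0.469, 0.013, 0.085]))]
```

View pics/w2.png

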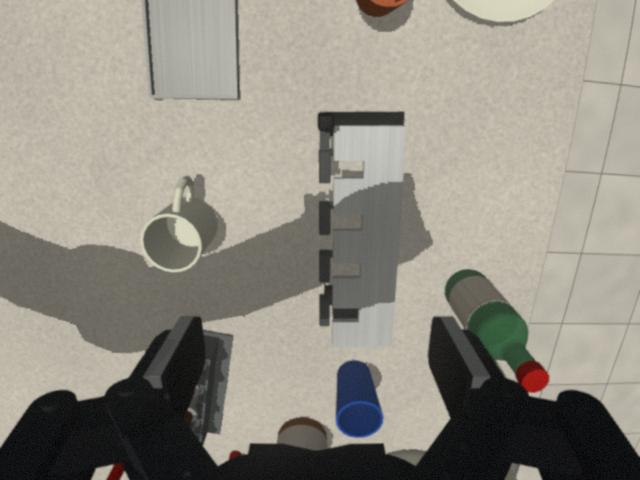

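The post is at (326,121), the keeper is closed and the tray is at (195,50). The rack frame is at (0.6549, 0.0031) with yaw 0.042. Next I'll grip the post.

```bash
python3 -m creep '[[[-1,0.033,0.0045,0,0,0,0],[-1,0.033,0.0045,0,0,0,0],[-1,0,0,0.05,0,0,0],[-1,0,0,0.05,0,0,0],[-1,0,0,0.05,0,0,0],[-1,0,0,0.05,0,0,0],[-1,0,0,0.035,0,0,0],[-1,0,0,0,0,0,0],[-1,0,0,0,0,0,0]]]' 40
python3 -m creep '[[[1,0,0,0,0,0,0],[1,0,0,0,0,0,0],[1,0,0,0,0,0,0],[1,0,0,0,0,0,0],[1,0,0,0,0,0,0],[1,0,0,0,0,0,0],[1,0,0,0,0,0,0],[1,0,0,0,0,0,0],[1,0,0,0,0,0,0],[1,0,0,0,0,0,0]]]' 40
```

```text
clock: 5.4
position: [0.6234, 0.134, 0.1473]
tool_rot: [3.141, -0.0, 1.608]
force: [-0.1, 0.2, 0.7]
grip_width: 0.0855
finger_force: 0.0
clock: 6.4
position: [0.6217, 0.1352, 0.1468]
tool_rot: [-3.14, 0.0, 1.61]
force: [-11.0, -1.6, 12.0]
grip_width: 0.0133
finger_force: 41.6
```

```bash
python3 -m creep '[[[1,0.006,0,0,0,0,0],[1,0.006,0,0,0,0,0],[1,0.006,0,0,0,0,0],[1,0.006,0,0,0,0,0],[1,0.003,0,0,0,0,0],[1,0,0,0,0,0,0],[1,0,0,0,0,0,0],[1,0,0,0,0,0,0]]]'
```

```text
clock: 7.2
position: [0.6206, 0.1599, 0.1467]
tool_rot: [-3.139, 0.003, 1.609]
force: [-15.6, -11.8, 15.8]
grip_width: 0.0131
finger_force: 42.2
```

```bash
python3 -m creep '[[[-1,0,0,0,0,0,0],[-1,0,0,0,0,0,0],[-1,0,0,0,0,0,0],[-1,0,0,0,0,0,0],[-1,0,0,0,0,0,0],[-1,0,0,0,0,0,0],[-1,0,0,-0.05,0,0,0],[-1,0,0,-0.05,0,0,0],[-1,0,0,-0.05,0,0,0],[-1,0,0,-0.05,0,0,0]]]'
python3 -m creep '[[[-1,0,0,-0.04,0,0,0],[-1,-0.05,0,0,0,0,0],[-1,-0.05,0,0,0,0,0],[-1,0,0,0,0,0,0],[-1,0,0,0,0,0,0]]]'
python3 rk.py
```

```text
clock: 8.2
position: [0.6214, 0.1618, 0.3485]
tool_rot: [3.141, -0.0, 1.61]
force: [0.5, 0.7, -0.6]
grip_width: 0.0857
finger_force: 0.0
clock: 8.7
position: [0.6257, 0.0606, 0.3863]
tool_rot: [3.142, 0.0, 1.607]
force: [0.0, 0.8, -0.8]
grip_width: 0.0854
finger_force: 0.0
[309  92  13  59 633] [622.9 123.5] [11.8 55.2] 2.25 0.1262
[  325   117    71   223 12844] [672.7   4. ] [ 69.8 251.2] 2.46 0.125
[310 172  12  32 369] [625.8  57.6] [11.4 31.7] 1.89 0.1269
[311 223  11  31 330] [628.3   3. ] [10.8 33.3] 1.86 0.1267
[311 271  11  28 302] [630.1 -51.4] [11.3 32.1] 2.16 0.1266
post 287
((620.9894409179688, 158.08038330078125), (13.28550910949707, 12.766624450683594), 2.2538726329803467) [0.62784526 0.16454575 0.18204811]
[0.62574102 0.06056854 0.38634448] [3.14150724e+00 1.20440482e-04 1.60722803e+00]
keeper_grip [(0.97, array([315. ,  85.2]), array([0.6219, 0.1557, 0.1797])), (0.54, array([350.1, 369.6]), array([ 0.6863, -0.2269,  0.0422]))]
slot0 [(0.94, array([345.4, 160.6]), array([6.64e-01, 6.94e-02, 1.00e-04])), (0.84, array([345. , 306.1]), array([ 0.6704, -0.1116,  0.0624])), (0.77, array([343.5, 217.8]), array([ 0.6656, -0.0078,  0.0024])), (0.76, array([345.6, 262.5]), array([ 6.725e-01, -7.500e-02,  2.000e-04]))]
```

The keeper is fully open, as the tab gaps now centre on the slots. Now for the first muddler.

```bash
python3 -m creep '[[[-1,-0.0435,-0.0254,0,0,0,0],[-1,-0.0435,-0.0254,0,0,0,0],[-1,-0.0435,-0.0254,0,0,0,0],[-1,-0.0435,-0.0254,0,0,0,0],[-1,-0.0435,-0.0254,0,0,0,0],[-1,-0.0435,-0.0254,0,0,0,0],[-1,-0.0435,-0.0254,0,0,0,0],[-1,0,0,0,0,0,0],[-1,0,0,0,0,0,0]]]'
python3 tops.py
```

```text
clock: 9.75
position: [0.461, -0.2469, 0.3863]
tool_rot: [3.141, -0.0, 1.609]
force: [0.9, 0.2, -0.1]
grip_width: 0.0854
finger_force: 0.0
[ 4.352e-01 -3.631e-01  1.649e-01  8.900e-03  2.720e+02]
[ 4.428e-01 -3.173e-01  1.650e-01  8.800e-03  2.850e+02]
[ 4.542e-01 -2.540e-01  1.653e-01  8.700e-03  2.850e+02]
[ 4.607e-01 -2.106e-01  1.653e-01  9.000e-03  3.220e+02]
in tool [[-0.1152 -0.0302]
 [-0.0697 -0.021 ]
 [-0.0069 -0.0072]
 [ 0.0363  0.001 ]]
len 0.15466656427562417 yaw -0.16518160632058426 mean [ 0.44820372 -0.28624417] tool [ 0.461  -0.2469  0.3863] [ 3.141 -0.     1.609]
```

```bash
python3 -m creep '[[[-1,0.036,0.001,0,0,0,0],[-1,0,0,0.05,0,0,0],[-1,0,0,0.05,0,0,0],[-1,0,0,0.05,0,0,0],[-1,0,0,0.05,0,0,0],[-1,0,0,0.04,0,0,0],[-1,0,0,0.026,0,0,0],[-1,0,0,0,0,0,0],[-1,0,0,0,0,0,0]]]'
python3 -m creep '[[[1,0,0,0,0,0,0],[1,0,0,0,0,0,0],[1,0,0,0,0,0,0],[1,0,0,0,0,0,0],[1,0,0,0,0,0,0],[1,0,0,0,0,0,0],[1,0,0,0,0,0,0],[1,0,0,0,0,0,0],[1,0,0,0,0,0,0]]]' 40
python3 -m creep '[[[1,0,0,-0.01,0,0,0],[1,0,0,-0.02,0,0,0],[1,0,0,-0.02,0,0,0],[1,0,0,-0.03,0,0,0],[1,0,0,-0.05,0,0,0],[1,0,0,-0.05,0,0,0],[1,0,0,-0.02,0,0,0],[1,0,0,0,0,0,0],[1,0,0,0,0,0,0]]]'
python3 - <<'E'
from h import *
f=snap('wrist','w3.png');snap('scene','s1.png')
E
```

```text
clock: 10.7
position: [0.4615, -0.2096, 0.121]
tool_rot: [3.141, -0.001, 1.612]
force: [0.9, -0.6, 0.6]
grip_width: 0.0854
finger_force: 0.0
clock: 11.6
position: [0.4607, -0.2111, 0.1207]
tool_rot: [3.141, 0.0, 1.609]
force: [-1.8, -0.2, 8.0]
grip_width: 0.0171
finger_force: 38.7
clock: 12.5
position: [0.4604, -0.2109, 0.3205]
tool_rot: [3.141, 0.0, 1.61]
force: [1.6, -0.4, -1.8]
grip_width: 0.0174
finger_force: 39.2
```

View pics/w3.png

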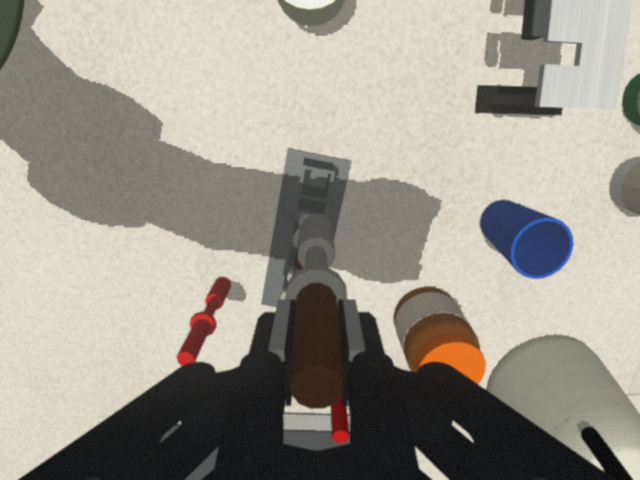

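The held muddler is upright between the pads, at column 318, and the stand is still in place below. I'll measure the muddler's offset and tilt in the hand.

```bash
cat > held.py <<'E'
from h import *
f=snap('wrist');P=cloud(f);R=Ro.from_euler('xyz',f['o']['tool_rot']).as_matrix()
Q=(P-f['o']['position'])@R
C=f['image'].astype(int)
def sl(a,b):
    k=(Q[...,2]>a)&(Q[...,2]<b)&(abs(Q[...,1])<.02)&(abs(Q[...,0])<.03)
    q=Q[k]
    if len(q)<10: return print(a,b,'none')
    print(a,b,len(q),'y lo/hi',np.percentile(q[:,1],[3,50,97]).round(4),'xmax',np.percentile(q[:,0],97).round(4),'z',np.percentile(q[:,2],[2,98]).round(4))
sl(-.045,-.020);sl(.012,.024);sl(.026,.06);sl(.07,.1);sl(.1,.12)
print(f['o']['position'].round(4),f['o']['tool_rot'])
E
python3 held.py
```

```text
-0.045 -0.02 7181 y lo/hi [-0.0174  0.0003  0.0173] xmax 0.0118 z [-0.0446 -0.0208]
0.012 0.024 1263 y lo/hi [-0.0119  0.0003  0.0126] xmax 0.0142 z [0.0125 0.0206]
0.026 0.06 305 y lo/hi [-0.005   0.0004  0.0057] xmax 0.0068 z [0.0402 0.0597]
0.07 0.1 518 y lo/hi [-0.0096  0.0004  0.0101] xmax 0.0117 z [0.0705 0.0994]
0.1 0.12 199 y lo/hi [-0.0097  0.0004  0.01  ] xmax 0.0117 z [0.1003 0.115 ]
[ 0.4601 -0.2108  0.3194] [-3.14017765e+00 -7.40325770e-04  1.60973436e+00]
```

```bash
python3 -m creep '[[[1,0.042,0.019,0,0,0,0],[1,0.042,0.019,0,0,0,0],[1,0.041,0.019,0,0,0,0],[1,0.041,0.019,0,0,0,0],[1,0.041,0.019,0,0,0,0],[1,0.041,0.019,0,0,0,0],[1,0.041,0.0186,0,0,0,0],[1,0,0,0,0,0,0],[1,0,0,0,0,0,0]]]'
```

```text
clock: 13.55
position: [0.5816, 0.0842, 0.319]
tool_rot: [-3.139, -0.0, 1.612]
force: [-0.2, -1.0, -0.9]
grip_width: 0.0169
finger_force: 39.3
```

```bash
cat > rf.py <<'E'
from h import *
p=np.mean([observe()['position'] for _ in range(1)],0);o=observe()
a=.0425;R=np.array([[np.cos(a),-np.sin(a)],[np.sin(a),np.cos(a)]])
r=(p[:2]-[.6553,.0032])@R
print('rack frame mm',(r*1000).round(1),'z',p[2].round(4),'yaw err',o['tool_rot'][2]-np.pi/2-a)
E
python3 -m creep '[[[1,-0.0012,0,0.04,0,0,0],[1,0,0,0.04,0,0,0],[1,0,0,0.04,0,0,0],[1,0,0,0.03,0,0,0],[1,0,0,0.018,0,0,0],[1,0,0,0,0,0,0],[1,0,0,0,0,0,0],[1,0,0,0,0,0,0]]]'; python3 rf.py
```

```text
clock: 14.35
position: [0.5825, 0.0815, 0.1535]
tool_rot: [3.14, -0.0, 1.609]
force: [-0.5, 0.4, -0.8]
grip_width: 0.0172
finger_force: 39.3
rack frame mm [-69.4  81.3] z 0.1535 yaw err -0.004333506030580046
```

```bash
python3 -m creep '[[[1,0.0005,0.01,0.002,0,0,0],[1,0,0.012,0,0,0,0],[1,0,0.012,0,0,0,0],[1,0,0.012,0,0,0,0],[1,0,0.012,0,0,0,0],[1,0,0.012,0,0,0,0],[1,0,0,0,0,0,0],[1,0,0,0,0,0,0],[1,0,0,0,0,0,0]]]'; python3 rf.py; python3 held.py
```

```text
clock: 15.25
position: [0.6516, 0.085, 0.1505]
tool_rot: [3.142, 0.0, 1.61]
force: [-0.3, 1.0, -0.6]
grip_width: 0.017
finger_force: 39.3
rack frame mm [-0.2 81.9] z 0.1505 yaw err -0.003620762614688487
-0.045 -0.02 7170 y lo/hi [-0.0175  0.0003  0.0173] xmax 0.0118 z [-0.0445 -0.0208]
0.012 0.024 1296 y lo/hi [-0.012   0.0003  0.0127] xmax 0.0143 z [0.0126 0.0219]
0.026 0.06 838 y lo/hi [-0.0185  0.001   0.0192] xmax 0.0295 z [0.026  0.0367]
0.07 0.1 none
0.1 0.12 none
[0.6516 0.085  0.1505] [3.14151631e+00 7.98877886e-05 1.60967556e+00]
```

```bash
python3 -m creep '[[[1,0.0004,0.0007,0.002,0,0,0],[1,0,0,0.002,0,0,0],[1,0,0,0.001,0,0,0],[1,0,0,0,0,0,0],[1,0,0,0,0,0,0]]]'
```

```text
clock: 15.8
position: [0.6527, 0.0855, 0.1467]
tool_rot: [3.141, 0.0, 1.609]
force: [-6.0, -1.8, 19.7]
grip_width: 0.0171
finger_force: 41.7
```

```bash
python3 -m creep '[[[-1,0,0,-0.001,0,0,0],[-1,0,0,0,0,0,0],[-1,0,0,0,0,0,0],[-1,0,0,0,0,0,0],[-1,0,0,0,0,0,0],[-1,0,0,-0.03,0,0,0],[-1,0,0,-0.05,0,0,0],[-1,0,0,-0.05,0,0,0],[-1,0,0,-0.05,0,0,0],[-1,0,0,-0.05,0,0,0]]]'
python3 -m creep '[[[-1,-0.05,-0.02,0,0,0,0],[-1,-0.05,-0.02,0,0,0,0],[-1,0,0,0,0,0,0],[-1,0,0,0,0,0,0]]]'
cat > hung.py <<'E'
from h import *
f=snap('wrist','hung.png');P=cloud(f);C=f['image'].astype(int)
k=(P[...,2]>.183)&(P[...,2]<.2)&(P[...,0]>.6)&(P[...,0]<.7)&(C[...,0]>C[...,2]+10)
n,l,s,c=cv2.connectedComponentsWithStats(k.astype(np.uint8))
a=.0425;R=np.array([[np.cos(a),-np.sin(a)],[np.sin(a),np.cos(a)]])
for j in range(1,n):
    if s[j,4]>40:
        q=P[l==j];m=cv2.minEnclosingCircle(q[:,:2].astype(np.float32))
        z=np.percentile(q[:,2],50); print('top rack mm',((np.array(m[0])-[.6553,.0032])@R*1000).round(1),m[1],z.round(4),s[j,4])
E
python3 hung.py
```

```text
clock: 16.8
position: [0.6522, 0.0854, 0.3785]
tool_rot: [3.141, -0.0, 1.61]
force: [0.6, -0.8, 0.6]
grip_width: 0.0854
finger_force: 0.0
clock: 17.2
position: [0.6189, -0.0101, 0.3765]
tool_rot: [3.141, 0.0, 1.607]
force: [0.5, -0.4, 0.3]
grip_width: 0.0855
finger_force: 0.0
top rack mm [ 1.  82.8] 0.008935556747019291 0.1902 420
```

View pics/hung.png

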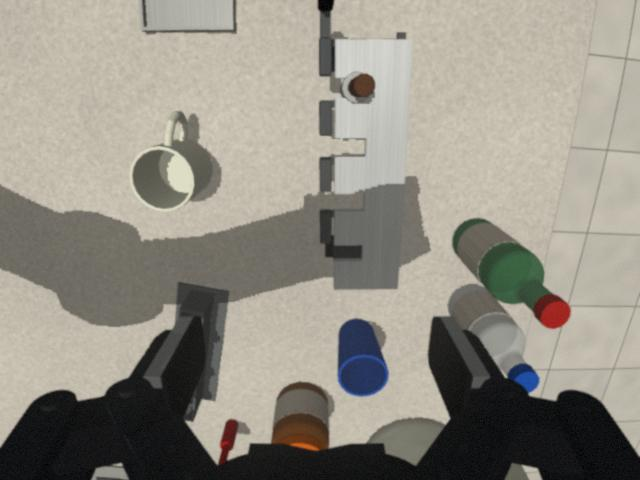

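The first muddler hangs in slot3 (seat +1 mm), at (362,88). On to the next one.

```bash
python3 -m creep '[[[-1,-0.039,-0.028,0,0,0,0],[-1,-0.039,-0.028,0,0,0,0],[-1,-0.039,-0.028,0,0,0,0],[-1,-0.039,-0.028,0,0,0,0],[-1,-0.039,-0.028,0,0,0,0],[-1,-0.039,-0.028,0,0,0,0],[-1,0,0,0,0,0,0],[-1,0,0,0,0,0,0]]]'; python3 tops.py
```

```text
clock: 18.05
position: [0.4606, -0.2488, 0.3763]
tool_rot: [3.141, -0.0, 1.609]
force: [-0.1, 1.2, 0.8]
grip_width: 0.0855
finger_force: 0.0
[ 4.353e-01 -3.632e-01  1.650e-01  8.900e-03  2.800e+02]
[ 4.428e-01 -3.170e-01  1.650e-01  8.800e-03  3.040e+02]
[ 4.542e-01 -2.539e-01  1.651e-01  8.800e-03  3.020e+02]
in tool [[-0.1134 -0.0297]
 [-0.0676 -0.0205]
 [-0.005  -0.0066]]
len 0.11086457064948374 yaw -0.17112139370257187 mean [ 0.4441183 -0.3113567] tool [ 0.4606 -0.2488  0.3763] [ 3.141 -0.     1.609]
```

```bash
python3 -m creep '[[[-1,-0.005,-0.0066,0,0,0,0],[-1,0,0,0.05,0,0,0],[-1,0,0,0.05,0,0,0],[-1,0,0,0.05,0,0,0],[-1,0,0,0.05,0,0,0],[-1,0,0,0.036,0,0,0],[-1,0,0,0.02,0,0,0],[-1,0,0,0,0,0,0],[-1,0,0,0,0,0,0]]]'
python3 -m creep '[[[1,0,0,0,0,0,0],[1,0,0,0,0,0,0],[1,0,0,0,0,0,0],[1,0,0,0,0,0,0],[1,0,0,0,0,0,0],[1,0,0,0,0,0,0],[1,0,0,0,0,0,0],[1,0,0,0,0,0,0],[1,0,0,0,0,0,0]]]' 40
python3 -m creep '[[[1,0,0,-0.01,0,0,0],[1,0,0,-0.02,0,0,0],[1,0,0,-0.02,0,0,0],[1,0,0,-0.03,0,0,0],[1,0,0,-0.05,0,0,0],[1,0,0,-0.05,0,0,0],[1,0,0,-0.02,0,0,0],[1,0,0,0,0,0,0],[1,0,0,0,0,0,0]]]'
python3 held.py
```

```text
clock: 19.0
position: [0.4545, -0.2538, 0.1209]
tool_rot: [3.141, -0.0, 1.611]
force: [0.4, -0.3, 0.9]
grip_width: 0.0852
finger_force: 0.0
clock: 19.9
position: [0.454, -0.2545, 0.1207]
tool_rot: [3.141, 0.0, 1.609]
force: [-1.4, 0.6, 6.0]
grip_width: 0.0171
finger_force: 38.8
clock: 20.8
position: [0.4536, -0.2543, 0.3205]
tool_rot: [3.141, 0.0, 1.61]
force: [-2.1, -0.6, -1.2]
grip_width: 0.0167
finger_force: 39.2
-0.045 -0.02 7190 y lo/hi [-0.0174  0.0003  0.0174] xmax 0.0118 z [-0.0446 -0.0207]
0.012 0.024 1262 y lo/hi [-0.0119  0.0003  0.0127] xmax 0.0139 z [0.0128 0.0203]
0.026 0.06 313 y lo/hi [-0.0049  0.0004  0.0057] xmax 0.0065 z [0.0402 0.0595]
0.07 0.1 519 y lo/hi [-0.0096  0.0004  0.01  ] xmax 0.0112 z [0.0707 0.0993]
0.1 0.12 196 y lo/hi [-0.0095  0.0004  0.01  ] xmax 0.0113 z [0.1006 0.1149]
[ 0.4536 -0.2543  0.3205] [3.14141045e+00 2.74734646e-04 1.60954875e+00]
```

```bash
python3 -m creep '[[[1,0.0395,0.0201,0,0,0,0],[1,0.0395,0.0201,0,0,0,0],[1,0.0395,0.0201,0,0,0,0],[1,0.0395,0.0201,0,0,0,0],[1,0.0395,0.0201,0,0,0,0],[1,0.0395,0.0201,0,0,0,0],[1,0.0395,0.0201,0,0,0,0],[1,0,0,0,0,0,0],[1,0,0,0,0,0,0]]]'
python3 -m creep '[[[1,0,0,0.04,0,0,0],[1,0,0,0.04,0,0,0],[1,0,0,0.04,0,0,0],[1,0,0,0.03,0,0,0],[1,0,0,0.0195,0,0,0],[1,0,0,0,0,0,0],[1,0,0,0,0,0,0],[1,0,0,0,0,0,0]]]'; python3 rf.py;python3 rf.py
```

```text
clock: 21.75
position: [0.5833, 0.0285, 0.3188]
tool_rot: [-3.139, -0.001, 1.612]
force: [-0.8, -0.7, -1.1]
grip_width: 0.0168
finger_force: 39.3
clock: 22.55
position: [0.5842, 0.027, 0.152]
tool_rot: [3.14, 0.0, 1.609]
force: [-0.0, 0.9, -0.6]
grip_width: 0.0172
finger_force: 39.3
rack frame mm [-70.   26.8] z 0.152 yaw err -0.00433554528026605
rack frame mm [-70.   26.8] z 0.152 yaw err -0.00433554528026605
```

```bash
python3 -m creep '[[[1,0.0003,0.0108,0.001,0,0,0],[1,0,0.012,0,0,0,0],[1,0,0.012,0,0,0,0],[1,0,0.012,0,0,0,0],[1,0,0.012,0,0,0,0],[1,0,0.012,0,0,0,0],[1,0,0,0,0,0,0],[1,0,0,0,0,0,0],[1,0,0,0,0,0,0]]]'; python3 rf.py
python3 -m creep '[[[1,0.0003,0,0.002,0,0,0],[1,0,0,0.001,0,0,0],[1,0,0,0.001,0,0,0],[1,0,0,0,0,0,0],[1,0,0,0,0,0,0]]]'; python3 rf.py
```

```text
clock: 23.45
position: [0.6542, 0.0304, 0.15]
tool_rot: [3.142, 0.0, 1.61]
force: [-0.1, 0.5, -0.4]
grip_width: 0.017
finger_force: 39.3
rack frame mm [ 0.1 27.2] z 0.15 yaw err -0.0036931772792630144
clock: 23.95
position: [0.6544, 0.0307, 0.1467]
tool_rot: [3.141, 0.0, 1.61]
force: [-6.3, -0.8, 12.4]
grip_width: 0.0167
finger_force: 40.9
rack frame mm [ 0.3 27.6] z 0.1467 yaw err -0.003746483543534594
```

```bash
python3 -m creep '[[[-1,0,0,-0.001,0,0,0],[-1,0,0,0,0,0,0],[-1,0,0,0,0,0,0],[-1,0,0,0,0,0,0],[-1,0,0,0,0,0,0],[-1,0,0,-0.03,0,0,0],[-1,0,0,-0.05,0,0,0],[-1,0,0,-0.05,0,0,0],[-1,0,0,-0.05,0,0,0],[-1,0,0,-0.05,0,0,0]]]'
python3 -m creep '[[[-1,-0.0403,-0.028,0,0,0,0],[-1,-0.0403,-0.028,0,0,0,0],[-1,0,0,0,0,0,0]]]'; python3 hung.py
python3 -m creep '[[[-1,-0.0403,-0.028,0,0,0,0],[-1,-0.0403,-0.028,0,0,0,0],[-1,-0.0403,-0.028,0,0,0,0],[-1,-0.0403,-0.028,0,0,0,0],[-1,-0.0403,-0.028,0,0,0,0],[-1,-0.0403,-0.028,0,0,0,0],[-1,0,0,0,0,0,0],[-1,0,0,0,0,0,0]]]'; python3 tops.py
```

```text
clock: 24.95
position: [0.654, 0.0307, 0.3791]
tool_rot: [3.141, -0.0, 1.61]
force: [0.7, 0.2, 0.1]
grip_width: 0.0855
finger_force: 0.0
clock: 25.25
position: [0.5995, -0.0583, 0.3774]
tool_rot: [-3.141, 0.004, 1.602]
force: [0.8, 0.2, 0.0]
grip_width: 0.0857
finger_force: 0.0
top rack mm [ 1.  82.7] 0.009140776470303535 0.1902 470
top rack mm [ 0.3 27.6] 0.008880307897925377 0.1904 409
clock: 26.1
position: [0.4431, -0.3004, 0.3767]
tool_rot: [3.142, -0.0, 1.608]
force: [0.2, 0.2, -0.3]
grip_width: 0.0854
finger_force: 0.0
[ 7.977e-01 -5.033e-01  1.750e-01  3.810e-02  3.940e+02]
[ 4.352e-01 -3.633e-01  1.650e-01  9.000e-03  3.000e+02]
[ 3.518e-01 -3.515e-01  1.581e-01  6.700e-03  3.400e+01]
[ 4.427e-01 -3.175e-01  1.650e-01  8.900e-03  3.160e+02]
in tool [[-0.2162  0.3467]
 [-0.0627 -0.0103]
 [-0.0478 -0.0932]
 [-0.0172 -0.0012]]
len 0.400735042213894 yaw 1.088655054135125 mean [ 0.50685237 -0.38388363] tool [ 0.4431 -0.3004  0.3767] [ 3.142 -0.     1.608]
```

```bash
python3 -m creep '[[[-1,-0.0172,-0.0012,0,0,0,0],[-1,0,0,0.05,0,0,0],[-1,0,0,0.05,0,0,0],[-1,0,0,0.05,0,0,0],[-1,0,0,0.05,0,0,0],[-1,0,0,0.036,0,0,0],[-1,0,0,0.02,0,0,0],[-1,0,0,0,0,0,0],[-1,0,0,0,0,0,0]]]'
python3 -m creep '[[[1,0,0,0,0,0,0],[1,0,0,0,0,0,0],[1,0,0,0,0,0,0],[1,0,0,0,0,0,0],[1,0,0,0,0,0,0],[1,0,0,0,0,0,0],[1,0,0,0,0,0,0],[1,0,0,0,0,0,0],[1,0,0,0,0,0,0]]]' 40
python3 -m creep '[[[1,0,0,-0.01,0,0,0],[1,0,0,-0.02,0,0,0],[1,0,0,-0.02,0,0,0],[1,0,0,-0.03,0,0,0],[1,0,0,-0.05,0,0,0],[1,0,0,-0.05,0,0,0],[1,0,0,-0.02,0,0,0],[1,0,0,0,0,0,0],[1,0,0,0,0,0,0]]]'
python3 held.py
```

```text
clock: 27.05
position: [0.4435, -0.3169, 0.1213]
tool_rot: [3.141, -0.0, 1.611]
force: [-0.0, -0.2, 0.0]
grip_width: 0.0853
finger_force: 0.0
clock: 27.95
position: [0.4427, -0.3175, 0.1212]
tool_rot: [3.141, 0.0, 1.61]
force: [-0.6, -0.4, 5.7]
grip_width: 0.0168
finger_force: 38.8
clock: 28.85
position: [0.4424, -0.3172, 0.321]
tool_rot: [3.141, 0.0, 1.61]
force: [0.2, -0.5, -0.6]
grip_width: 0.017
finger_force: 39.2
-0.045 -0.02 7133 y lo/hi [-0.0176  0.0003  0.0174] xmax 0.0118 z [-0.0444 -0.0208]
0.012 0.024 1247 y lo/hi [-0.0117  0.0003  0.0126] xmax 0.0131 z [0.0128 0.021 ]
0.026 0.06 305 y lo/hi [-0.0049  0.0004  0.0057] xmax 0.0058 z [0.0403 0.0598]
0.07 0.1 525 y lo/hi [-0.0096  0.0004  0.0104] xmax 0.0107 z [0.0705 0.0989]
0.1 0.12 215 y lo/hi [-0.0097  0.0004  0.0101] xmax 0.0106 z [0.1003 0.1154]
[ 0.4424 -0.3172  0.321 ] [3.14141371e+00 3.26764438e-04 1.60958003e+00]
```

```bash
python3 -m creep '[[[1,0.0406,0.0221,0,0,0,0],[1,0.0406,0.0221,0,0,0,0],[1,0.0406,0.0221,0,0,0,0],[1,0.0406,0.0221,0,0,0,0],[1,0.0406,0.0221,0,0,0,0],[1,0.0406,0.0221,0,0,0,0],[1,0.0406,0.0221,0,0,0,0],[1,0,0,0,0,0,0],[1,0,0,0,0,0,0]]]'
python3 -m creep '[[[1,0,0,0.04,0,0,0],[1,0,0,0.04,0,0,0],[1,0,0,0.04,0,0,0],[1,0,0,0.03,0,0,0],[1,0,0,0.0195,0,0,0],[1,0,0,0,0,0,0],[1,0,0,0,0,0,0],[1,0,0,0,0,0,0]]]'; python3 rf.py
```

```text
clock: 29.8
position: [0.5859, -0.0262, 0.3193]
tool_rot: [-3.139, -0.001, 1.612]
force: [-0.3, 0.0, -1.7]
grip_width: 0.0171
finger_force: 39.2
clock: 30.6
position: [0.5866, -0.0278, 0.1525]
tool_rot: [3.14, 0.0, 1.609]
force: [0.3, 0.2, -1.7]
grip_width: 0.0169
finger_force: 39.3
rack frame mm [-69.9 -28.1] z 0.1525 yaw err -0.0044534682684982604
```

```bash
python3 -m creep '[[[1,0.0003,0.0108,0.0015,0,0,0],[1,0,0.012,0,0,0,0],[1,0,0.012,0,0,0,0],[1,0,0.012,0,0,0,0],[1,0,0.012,0,0,0,0],[1,0,0.012,0,0,0,0],[1,0,0,0,0,0,0],[1,0,0,0,0,0,0],[1,0,0,0,0,0,0]]]'; python3 rf.py
python3 -m creep '[[[1,0.0003,0.0003,0.002,0,0,0],[1,0,0,0.001,0,0,0],[1,0,0,0.001,0,0,0],[1,0,0,0,0,0,0],[1,0,0,0,0,0,0]]]'; python3 rf.py
```

```text
clock: 31.5
position: [0.6567, -0.0244, 0.15]
tool_rot: [3.142, 0.0, 1.61]
force: [0.3, -0.1, -1.0]
grip_width: 0.017
finger_force: 39.3
rack frame mm [  0.2 -27.6] z 0.15 yaw err -0.003729804318871842
clock: 32.0
position: [0.6572, -0.024, 0.1471]
tool_rot: [3.141, 0.0, 1.609]
force: [-7.0, -1.1, 17.9]
grip_width: 0.0169
finger_force: 41.5
rack frame mm [  0.7 -27.3] z 0.1471 yaw err -0.0038266616219424718
```

```bash
python3 -m creep '[[[-1,0,0,-0.001,0,0,0],[-1,0,0,0,0,0,0],[-1,0,0,0,0,0,0],[-1,0,0,0,0,0,0],[-1,0,0,0,0,0,0],[-1,0,0,-0.03,0,0,0],[-1,0,0,-0.05,0,0,0],[-1,0,0,-0.05,0,0,0],[-1,0,0,-0.05,0,0,0],[-1,0,0,-0.05,0,0,0]]]'
python3 -m creep '[[[-1,-0.039,-0.0293,0,0,0,0],[-1,-0.039,-0.0293,0,0,0,0],[-1,0,0,0,0,0,0]]]'; python3 hung.py
python3 -m creep '[[[-1,-0.039,-0.0293,0,0,0,0],[-1,-0.039,-0.0293,0,0,0,0],[-1,-0.039,-0.0293,0,0,0,0],[-1,-0.039,-0.0293,0,0,0,0],[-1,-0.039,-0.0293,0,0,0,0],[-1,-0.039,-0.0293,0,0,0,0],[-1,0,0,0,0,0,0],[-1,0,0,0,0,0,0]]]'; python3 tops.py
```

```text
clock: 33.0
position: [0.6568, -0.024, 0.379]
tool_rot: [3.141, -0.0, 1.61]
force: [1.3, 0.1, 0.2]
grip_width: 0.0853
finger_force: 0.0
clock: 33.3
position: [0.5992, -0.1106, 0.3773]
tool_rot: [-3.141, 0.004, 1.602]
force: [-0.2, -0.0, -0.4]
grip_width: 0.0852
finger_force: 0.0
top rack mm [ 0.5 27.3] 0.00910070352256298 0.1902 475
top rack mm [  1.  -27.9] 0.008931838907301426 0.1902 405
clock: 34.15
position: [0.435, -0.3451, 0.3766]
tool_rot: [3.142, -0.001, 1.608]
force: [0.1, 0.7, -0.4]
grip_width: 0.0857
finger_force: 0.0
[ 7.849e-01 -4.843e-01  1.738e-01  1.890e-02  1.130e+02]
[ 4.352e-01 -3.633e-01  1.649e-01  9.200e-03  3.220e+02]
in tool [[-0.1525  0.3443]
 [-0.0184 -0.0006]]
len 0.3700101398647848 yaw 1.2378597614911233 mean [ 0.61003254 -0.42381293] tool [ 0.435  -0.3451  0.3766] [ 3.142e+00 -1.000e-03  1.608e+00]
```

```bash
python3 -m creep '[[[-1,-0.0184,-0.0006,0,0,0,0],[-1,0,0,0.05,0,0,0],[-1,0,0,0.05,0,0,0],[-1,0,0,0.05,0,0,0],[-1,0,0,0.05,0,0,0],[-1,0,0,0.036,0,0,0],[-1,0,0,0.02,0,0,0],[-1,0,0,0,0,0,0],[-1,0,0,0,0,0,0]]]'
python3 -m creep '[[[1,0,0,0,0,0,0],[1,0,0,0,0,0,0],[1,0,0,0,0,0,0],[1,0,0,0,0,0,0],[1,0,0,0,0,0,0],[1,0,0,0,0,0,0],[1,0,0,0,0,0,0],[1,0,0,0,0,0,0],[1,0,0,0,0,0,0]]]' 40
python3 -m creep '[[[1,0,0,-0.01,0,0,0],[1,0,0,-0.02,0,0,0],[1,0,0,-0.02,0,0,0],[1,0,0,-0.03,0,0,0],[1,0,0,-0.05,0,0,0],[1,0,0,-0.05,0,0,0],[1,0,0,-0.02,0,0,0],[1,0,0,0,0,0,0],[1,0,0,0,0,0,0]]]'
python3 held.py
python3 -m creep '[[[1,0.0393,0.0235,0,0,0,0],[1,0.0393,0.0235,0,0,0,0],[1,0.0393,0.0235,0,0,0,0],[1,0.0393,0.0235,0,0,0,0],[1,0.0393,0.0235,0,0,0,0],[1,0.0393,0.0235,0,0,0,0],[1,0.0393,0.0235,0,0,0,0],[1,0,0,0,0,0,0],[1,0,0,0,0,0,0]]]'
```

```text
clock: 35.1
position: [0.4362, -0.3629, 0.1213]
tool_rot: [3.141, -0.0, 1.611]
force: [0.2, 0.7, 1.7]
grip_width: 0.0854
finger_force: 0.0
clock: 36.0
position: [0.4352, -0.3635, 0.1212]
tool_rot: [3.141, 0.001, 1.609]
force: [-2.1, 0.4, 5.0]
grip_width: 0.0171
finger_force: 38.8
clock: 36.9
position: [0.435, -0.3631, 0.321]
tool_rot: [3.141, 0.0, 1.61]
force: [-0.2, 0.3, -1.5]
grip_width: 0.0169
finger_force: 39.1
-0.045 -0.02 7122 y lo/hi [-0.0175  0.0003  0.0173] xmax 0.0118 z [-0.0444 -0.0208]
0.012 0.024 1235 y lo/hi [-0.0116  0.0003  0.0127] xmax 0.0129 z [0.0126 0.0209]
0.026 0.06 305 y lo/hi [-0.0049  0.0004  0.0057] xmax 0.0056 z [0.0402 0.0595]
0.07 0.1 524 y lo/hi [-0.0094  0.0004  0.0103] xmax 0.0103 z [0.0707 0.0994]
0.1 0.12 207 y lo/hi [-0.0094  0.0004  0.0101] xmax 0.0103 z [0.1002 0.1147]
[ 0.435  -0.3631  0.321 ] [3.14146893e+00 3.00838577e-04 1.60960097e+00]
clock: 37.85
position: [0.5887, -0.0808, 0.3194]
tool_rot: [-3.139, -0.001, 1.612]
force: [-0.2, -1.4, -0.4]
grip_width: 0.0169
finger_force: 39.2
```

```bash
python3 -m creep '[[[1,0,0,0.04,0,0,0],[1,0,0,0.04,0,0,0],[1,0,0,0.04,0,0,0],[1,0,0,0.03,0,0,0],[1,0,0,0.0195,0,0,0],[1,0,0,0,0,0,0],[1,0,0,0,0,0,0],[1,0,0,0,0,0,0]]]'; python3 rf.py
```

```text
clock: 38.65
position: [0.5893, -0.0825, 0.1525]
tool_rot: [3.14, 0.0, 1.609]
force: [0.3, 0.6, 0.1]
grip_width: 0.0171
finger_force: 39.3
rack frame mm [-69.6 -82.8] z 0.1525 yaw err -0.004427072092408911
```

```bash
python3 -m creep '[[[1,0.0003,0.0108,0.0015,0,0,0],[1,0,0.012,0,0,0,0],[1,0,0.012,0,0,0,0],[1,0,0.012,0,0,0,0],[1,0,0.012,0,0,0,0],[1,0,0.012,0,0,0,0],[1,0,0,0,0,0,0],[1,0,0,0,0,0,0],[1,0,0,0,0,0,0]]]'; python3 rf.py
python3 -m creep '[[[1,0,0.0003,0.002,0,0,0],[1,0,0,0.001,0,0,0],[1,0,0,0.001,0,0,0],[1,0,0,0,0,0,0],[1,0,0,0,0,0,0]]]'; python3 rf.py
```

```text
clock: 39.55
position: [0.6594, -0.079, 0.15]
tool_rot: [3.142, 0.0, 1.61]
force: [-0.2, 0.4, -0.2]
grip_width: 0.0171
finger_force: 39.3
rack frame mm [  0.6 -82.3] z 0.15 yaw err -0.0037144375043145703
clock: 40.05
position: [0.6599, -0.0791, 0.1471]
tool_rot: [3.141, 0.001, 1.609]
force: [-7.0, -0.6, 17.9]
grip_width: 0.0174
finger_force: 41.5
rack frame mm [  1.1 -82.4] z 0.1471 yaw err -0.00395993346005976
```

```bash
python3 -m creep '[[[-1,0,0,-0.001,0,0,0],[-1,0,0,0,0,0,0],[-1,0,0,0,0,0,0],[-1,0,0,0,0,0,0],[-1,0,0,0,0,0,0],[-1,0,0,-0.03,0,0,0],[-1,0,0,-0.05,0,0,0],[-1,0,0,-0.05,0,0,0],[-1,0,0,-0.05,0,0,0],[-1,0,0,-0.05,0,0,0]]]'
python3 -m creep '[[[-1,0.045,-0.014,0,0,0,0],[-1,0.045,-0.014,0,0,0,0],[-1,0.045,-0.014,0,0,0,0],[-1,0,0,0,0,0,0],[-1,0,0,0,0,0,0]]]'; python3 hung.py; python3 rk.py
```

```text
clock: 41.05
position: [0.6595, -0.0789, 0.3791]
tool_rot: [3.141, -0.0, 1.61]
force: [0.9, -0.7, -0.1]
grip_width: 0.0855
finger_force: 0.0
clock: 41.55
position: [0.6125, 0.0553, 0.3771]
tool_rot: [3.141, 0.0, 1.611]
force: [-0.6, -1.3, -0.6]
grip_width: 0.0858
finger_force: 0.0
top rack mm [ 1.3 83. ] 0.008886226452887058 0.1904 360
top rack mm [ 0.4 28.2] 0.008621156215667725 0.19 331
top rack mm [  1. -27.] 0.008872414007782936 0.19 293
top rack mm [  1.6 -82.8] 0.009273034520447254 0.19 260
[323  85  13  61 668] [622.9 123.4] [11.6 55.5] 2.82 0.1262
[  337   112    76   228 11153] [671.9   3.7] [ 70.3 250.4] 2.27 0.1251
[323 168  12  32 379] [625.6  57.8] [11.1 31.2] 2.64 0.127
[323 220  12  31 364] [628.3   3.3] [11.6 32.4] 2.67 0.1266
[323 269  11  29 314] [630.4 -51.7] [11.  32.7] 2.62 0.1267
[336 312  15  28 337] [ 650.1 -105. ] [16.2 34.5] 3.31 0.125
post 593
((653.221923828125, 85.91885375976562), (16.855998992919922, 17.860563278198242), 6.662966728210449) [0.66197754 0.09478274 0.18999035]
[0.61284273 0.0540048  0.37683395] [3.14142159e+00 4.97536931e-04 1.60963267e+00]
keeper_grip [(0.84, array([329.9,  78.3]), array([0.6198, 0.1545, 0.1796]))]
slot0 [(0.94, array([355.1, 210.7]), array([0.651 , 0.0385, 0.1503])), (0.92, array([358.1, 258.4]), array([ 0.659 , -0.0152,  0.1387])), (0.73, array([356.1, 306.9]), array([ 0.661 , -0.071 ,  0.1381])), (0.62, array([358.6, 152.9]), array([0.6496, 0.0938, 0.1549])), (0.6, array([348.3, 190.5]), array([0.6453, 0.0523, 0.1261]))]
```

View pics/hung.png

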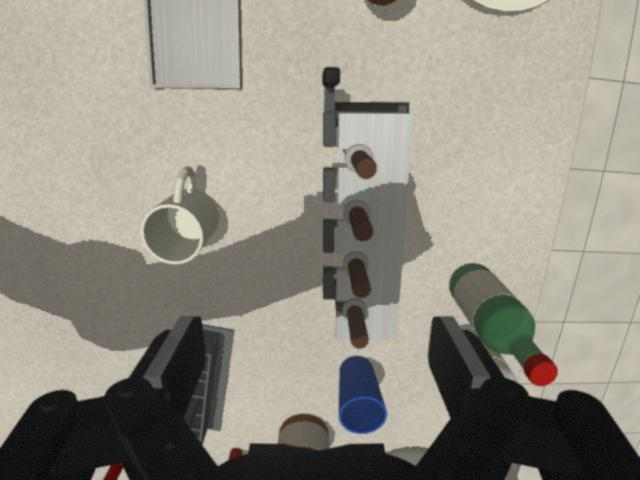

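All four muddlers hang in their slots, in the column at about 358. The keeper post is at (331,76). Next I'll close the keeper.

```bash
python3 -m creep '[[[-1,0.05,0.006,0,0,0,0],[-1,0.053,0.006,0,0,0,0],[-1,0,0,0,0,0,0]]]'; python3 -m creep '[[[-1,0.05,0.006,0,0,0,0],[-1,0.05,0.006,0,0,0,0],[-1,0.003,0,0,0,0,0],[-1,0,0,0.05,0,0,0],[-1,0,0,0.05,0,0,0],[-1,0,0,0.05,0,0,0],[-1,0,0,0.05,0,0,0],[-1,0,0,0.031,0,0,0],[-1,0,0,0,0,0,0],[-1,0,0,0,0,0,0]]]' 40
python3 -m creep '[[[1,0,0,0,0,0,0],[1,0,0,0,0,0,0],[1,0,0,0,0,0,0],[1,0,0,0,0,0,0],[1,0,0,0,0,0,0],[1,0,0,0,0,0,0],[1,0,0,0,0,0,0],[1,0,0,0,0,0,0],[1,0,0,0,0,0,0],[1,0,0,0,0,0,0]]]' 40
python3 -m creep '[[[1,-0.006,0,0,0,0,0],[1,-0.006,0,0,0,0,0],[1,-0.006,0,0,0,0,0],[1,-0.006,0,0,0,0,0],[1,-0.003,0,0,0,0,0],[1,-0.001,0,0,0,0,0],[1,0,0,0,0,0,0],[1,0,0,0,0,0,0]]]'
```

```text
clock: 42.75
position: [0.6212, 0.1568, 0.1466]
tool_rot: [3.142, -0.0, 1.609]
force: [0.3, -0.1, 0.8]
grip_width: 0.0854
finger_force: 0.0
clock: 43.75
position: [0.6206, 0.157, 0.1463]
tool_rot: [3.141, 0.0, 1.61]
force: [-2.7, -1.5, 6.6]
grip_width: 0.0136
finger_force: 42.1
clock: 44.55
position: [0.6217, 0.1319, 0.1463]
tool_rot: [3.141, -0.004, 1.612]
force: [-1.1, 14.4, 2.0]
grip_width: 0.0138
finger_force: 41.4out of range
```

```bash
python3 -m creep '[[[-1,0.0015,0,0,0,0,0],[-1,0,0,0,0,0,0],[-1,0,0,0,0,0,0],[-1,0,0,0,0,0,0],[-1,0,0,0,0,0,0],[-1,0,0,0,0,0,0],[-1,0,0,-0.05,0,0,0],[-1,0,0,-0.05,0,0,0],[-1,0,0,-0.05,0,0,0],[-1,0,0,-0.05,0,0,0]]]'
python3 -m creep '[[[-1,0,-0.03,-0.04,0,0,0],[-1,-0.02,-0.03,0,0,0,0],[-1,0,-0.04,0,0,0,0],[-1,0,-0.04,0,0,0,0],[-1,0,0,0,0,0,0],[-1,0,0,0,0,0,0]]]'
cat > tr.py <<'E'
from h import *
f=snap('wrist','tray.png');P=cloud(f)
C=f['image'].astype(int)
for d in outline_of(f,'tray')[:2]:
    k=d['region']; q=P[k];q=q[np.isfinite(q[:,0])&(q[:,2]<.03)];r=cv2.minAreaRect(q[:,:2].astype(np.float32)*1000)
    print('tray',round(d['confidence'],2),np.round(d['extent']),np.round(r[0],1),np.round(r[1],1),round(r[2],2),np.percentile(q[:,2],[5,50,95]).round(4))
print(f['o']['position'],f['o']['tool_rot'])
E
python3 rk.py; python3 tr.py
```

```text
clock: 45.55
position: [0.6213, 0.1304, 0.348]
tool_rot: [3.142, -0.0, 1.61]
force: [0.6, 0.1, 0.4]
grip_width: 0.0855
finger_force: 0.0
clock: 46.15
position: [0.4824, 0.1048, 0.3865]
tool_rot: [3.14, 0.001, 1.609]
force: [-0.3, 0.2, 0.2]
grip_width: 0.0855
finger_force: 0.0
[442 157  18  66 561] [622.7 105.2] [12.7 68.8] 3.84 0.1264
[ 447  169   81  192 6743] [671.5  12.1] [ 72.2 234.4] 2.52 0.1252
[438 240  13  30 321] [626.1  32.9] [11.6 33.1] 1.52 0.1267
[433 286  13  28 286] [628.5 -22.5] [11.3 33.3] 3.1 0.1269
[444 308  32  27 241] [659.  -49.7] [15.1 52.8] 54.19 0.1251
post 857
((652.5422973632812, 86.82039642333984), (17.19542694091797, 15.868988037109375), 5.336128234863281) [0.66142076 0.09491223 0.18994715]
[0.48243797 0.10481695 0.38648105] [3.14006019e+00 7.92169905e-04 1.60925642e+00]
keeper_grip [(0.58, array([467.5, 169.1]), array([0.616 , 0.1357, 0.1781]))]
slot0 [(0.96, array([465.7, 299.6]), array([ 0.6556, -0.0168,  0.1316])), (0.88, array([460.1, 340.9]), array([0.5292, 0.1168, 0.4188])), (0.64, array([476.2, 208.4]), array([0.6466, 0.0908, 0.1395])), (0.58, array([470. , 258.5]), array([0.6483, 0.037 , 0.1419])), (0.36, array([449. , 186.4]), array([0.6203, 0.1093, 0.1254])), (0.32, array([477.8, 209.3]), array([0.6465, 0.0906, 0.1426])), (0.27, array([444.1, 230.2]), array([0.6478, 0.0383, 0.0514]))]
tray 0.78 [302.  68.  98. 136.] [460.6 226. ] [112.7 155.1] 1.0 [0.0026 0.0043 0.014 ]
tray 0.62 [468. 254. 119. 210.] [703.   -7.8] [145.7 297.1] 2.37 [0.0039 0.0064 0.0239]
[0.48323482 0.10513065 0.38561805] [-3.14129768e+00 -4.56767136e-04  1.60945617e+00]
```

View pics/tray.png

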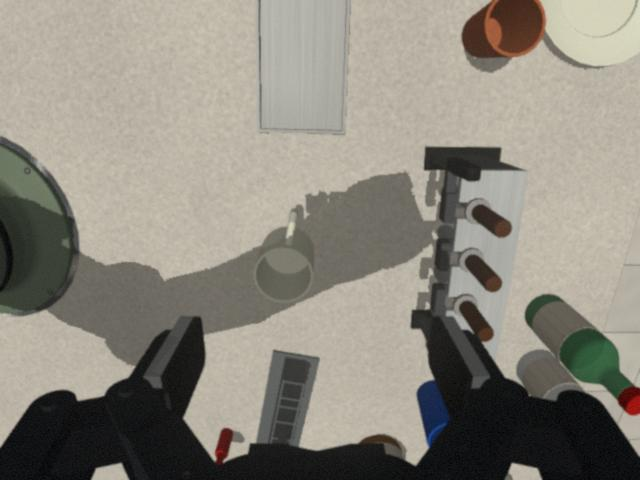

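The keeper tabs at (440,170–300) are back at their closed positions. The tray is at (303,65), partly out of frame, so I'll shift to see it whole.

```bash
python3 -m creep '[[[-1,0.04,0,0,0,0,0],[-1,0.04,0,0,0,0,0],[-1,0.04,0,0,0,0,0],[-1,0,0,0,0,0,0],[-1,0,0,0,0,0,0]]]'; python3 tr.py
```

```text
clock: 46.9
position: [0.4779, 0.2259, 0.3852]
tool_rot: [-3.14, -0.0, 1.611]
force: [0.5, -0.3, -0.9]
grip_width: 0.0853
finger_force: 0.0
tray 0.58 [307. 128.  94. 199.] [459.9 268.6] [112.7 240.4] 0.74 [0.0026 0.0043 0.0141]Traceback (most recent call last):
  File "tr.py", line 6, in <module>
    print('tray',round(d['confidence'],2),np.round(d['extent']),np.round(r[0],1),np.round(r[1],1),round(r[2],2),np.percentile(q[:,2],[5,50,95]).round(4))
                                                                                                                ~~~~~~~~~~~~~^^^^^^^^^^^^^^^^^^
    return _quantile_unchecked(
        a, q, axis, out, overwrite_input, method, keepdims, weights)
    return _ureduce(a,
                    func=_quantile_ureduce_func,
    ...<5 lines>...
                    overwrite_input=overwrite_input,
                    method=method)
    r = func(a, **kwargs)
    result = _quantile(arr,
                       quantiles=q,
    ...<2 lines>...
                       out=out,
                       weights=wgt)
    slices_having_nans = np.isnan(arr[-1, ...])
                                  ~~~^^^^^^^^^
IndexError: index -1 is out of bounds for axis 0 with size 0
```

```bash
python3 -m creep '[[[-1,-0.046,-0.0043,0,0,0,0],[-1,-0.046,-0.0043,0,0,0,0],[-1,-0.046,-0.0043,0,0,0,0],[-1,-0.046,-0.0043,0,0,0,0],[-1,-0.046,-0.0043,0,0,0,0],[-1,-0.046,-0.0043,0,0,0,0],[-1,-0.046,-0.0043,0,0,0,0],[-1,-0.046,-0.0043,0,0,0,0],[-1,-0.046,-0.0043,0,0,0,0],[-1,-0.046,-0.0043,0,0,0,0]]]'; python3 -m creep '[[[-1,-0.046,-0.0043,0,0,0,0],[-1,-0.046,-0.0043,0,0,0,0],[-1,0,0,0,0,0,5.9],[-1,0,0,0,0,0,5.9],[-1,0,0,0,0,0,0],[-1,0,0,0,0,0,0]]]'
cat > fin.py <<'E'
from h import *
f=snap('wrist','fin.png');P=cloud(f)
o=f['o'];R=Ro.from_euler('xyz',o['tool_rot']).as_matrix()
reg=(P[...,0]>.38)&(P[...,0]<.53)&(P[...,1]>-.42)&(P[...,1]<-.15)
for nm,a,b in(('fin',.108,.122),('rim',.054,.066),('base',.002,.0075)):
    k=reg&(P[...,2]>a)&(P[...,2]<b)
    if nm=='base': 
        C=f['image'].astype(int);k=reg&(P[...,2]>.0025)&(P[...,2]<.1)
    k=cv2.morphologyEx(k.astype(np.uint8),cv2.MORPH_OPEN,np.ones((2,2)))
    n,l,s,c=cv2.connectedComponentsWithStats(k)
    j=1+np.argmax(s[1:,4]) if nm!='rim' else None
    q=P[l==j] if j else P[k>0]
    r=cv2.minAreaRect(q[:,:2].astype(np.float32)*1000)
    print(nm,len(q),np.round(r[0],1),np.round(r[1],1),round(r[2],2),'tool',((np.r_[np.array(r[0])/1000,0]-o['position'])@R)[:2].round(4),np.median(q[:,2]).round(4))
print(o['position'].round(4),o['tool_rot'].round(3))
E
python3 fin.py
```

```text
clock: 48.0
position: [0.4516, -0.2393, 0.3861]
tool_rot: [3.141, 0.001, 1.608]
force: [0.6, 0.8, 0.1]
grip_width: 0.0853
finger_force: 0.0
clock: 48.6
position: [0.4474, -0.329, 0.3859]
tool_rot: [3.142, 0.0, 1.406]
force: [0.5, -0.4, 0.1]
grip_width: 0.0854
finger_force: 0.0
fin 293 [ 447.4 -294.5] [38.9 12.9] 79.65 tool [ 0.0341 -0.0057] nan
rim 1497 [ 447.7 -292.9] [212.2  35.7] 80.86 tool [ 0.0357 -0.0056] nan
base 8870 [ 449.  -292.8] [212.8  73.2] 81.05 tool [ 0.036  -0.0043] nan
[ 0.4474 -0.329   0.3859] [3.142 0.    1.406]
```

View pics/fin.png

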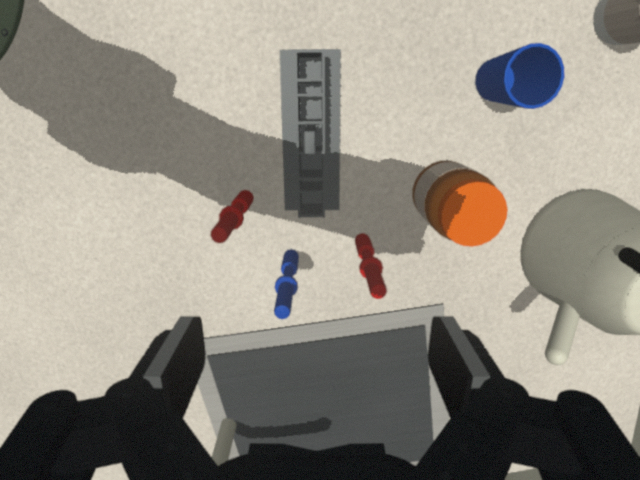

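The stand is empty and upright, with its fin at about (310,140). I'll grip the fin.

```bash
python3 -m creep '[[[-1,0.0416,-0.006,0,0,0,0],[-1,0,0,0.05,0,0,0],[-1,0,0,0.05,0,0,0],[-1,0,0,0.05,0,0,0],[-1,0,0,0.05,0,0,0],[-1,0,0,0.05,0,0,0],[-1,0,0,0.04,0,0,0],[-1,0,0,0.022,0,0,0],[-1,0,0,0,0,0,0],[-1,0,0,0,0,0,0]]]'
python3 -m creep '[[[1,0,0,0,0,0,0],[1,0,0,0,0,0,0],[1,0,0,0,0,0,0],[1,0,0,0,0,0,0],[1,0,0,0,0,0,0],[1,0,0,0,0,0,0],[1,0,0,0,0,0,0],[1,0,0,0,0,0,0],[1,0,0,0,0,0,0],[1,0,0,0,0,0,0]]]' 40
```

```text
clock: 49.65
position: [0.4491, -0.2866, 0.0745]
tool_rot: [3.141, -0.0, 1.405]
force: [-0.1, -0.5, -0.4]
grip_width: 0.0853
finger_force: 0.0
clock: 50.65
position: [0.4487, -0.2865, 0.0738]
tool_rot: [-3.141, -0.0, 1.404]
force: [0.2, 0.2, -1.0]
grip_width: 0.0117
finger_force: 43.1
```

```bash
python3 -m creep '[[[1,0,0,-0.01,0,0,0],[1,0,0,-0.03,0,0,0],[1,0,0,-0.04,0,0,0],[1,0,0,-0.04,0,0,0],[1,0,0,-0.04,0,0,0],[1,0,0,-0.04,0,0,0],[1,0,0,0,0,0,0]]]'
python3 -m creep '[[[1,0.0458,-0.0068,0,0,0,0],[1,0.0458,-0.0068,0,0,0,0],[1,0.0458,-0.0068,0,0,0,0],[1,0.0458,-0.0068,0,0,0,0],[1,0.0458,-0.0068,0,0,0,0],[1,0.0458,-0.0068,0,0,0,0],[1,0.0458,-0.0068,0,0,0,0],[1,0.0458,-0.0068,0,0,0,0],[1,0.0458,-0.0068,0,0,0,0],[1,0.0458,-0.0068,0,0,0,0]]]'
python3 -m creep '[[[1,0.0458,-0.0068,0,0,0,0],[1,0.0458,-0.0068,0,0,0,0],[1,0,0,0,0,0,-5.2],[1,0,0,0,0,0,-5.1],[1,0,0,0,0,0,0],[1,0,0,0,0,0,0]]]'
python3 - <<'E'
from h import *
f=snap('side','d2.png');P=cloud(f)
for d in outline_of(f,'tray')[:2]:
    q=P[d['region']];q=q[np.isfinite(q[:,0])&(q[:,2]<.03)]
    if len(q)>5:r=cv2.minAreaRect(q[:,:2].astype(np.float32)*1000);print(d['confidence'],r)
g=snap('wrist');P=cloud(g);Q=(P-g['o']['position'])@Ro.from_euler('xyz',g['o']['tool_rot']).as_matrix()
k=(Q[...,2]>.064)&(Q[...,2]<.080)&(abs(Q[...,1])<.06)&(abs(Q[...,0])<.14)
q=Q[k];print(cv2.minAreaRect(q[:,:2].astype(np.float32)*1000),np.percentile(q[:,2],[3,50,97]))
# tilt: plane fit to base points
A=np.c_[q[:,:2],np.ones(len(q))];print(np.linalg.lstsq(A,q[:,2],rcond=None)[0])
E
```

```text
clock: 51.35
position: [0.4505, -0.2872, 0.2794]
tool_rot: [3.134, 0.003, 1.404]
force: [0.8, -0.1, -2.1]
grip_width: 0.0116
finger_force: 43.1
clock: 52.35
position: [0.4574, 0.1781, 0.274]
tool_rot: [3.141, 0.0, 1.404]
force: [0.5, -0.1, -0.7]
grip_width: 0.0117
finger_force: 43.1
clock: 52.95
position: [0.4597, 0.2686, 0.2738]
tool_rot: [-3.141, 0.0, 1.58]
force: [-0.3, -0.4, -0.6]
grip_width: 0.0113
finger_force: 43.2
0.64 ((705.9090576171875, -38.22209167480469), (120.4467544555664, 372.44573974609375), 9.254755020141602)
0.56 ((461.38763427734375, 259.06939697265625), (116.87796020507812, 261.0959167480469), 1.4402726888656616)
((18.59058380126953, 0.23876953125), (74.75689697265625, 164.74270629882812), 89.93295288085938) [0.0680289  0.06950472 0.07072934]
[-0.00126555  0.00167583  0.06950779]
```

View pics/d2.png

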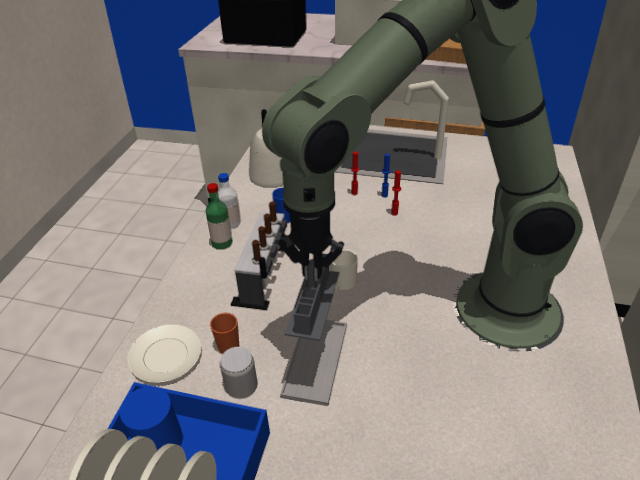

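The side view shows the stand held level over the tray at (314,360), which has not moved. I'll lower it.

```bash
python3 -m creep '[[[1,0,0,0.04,0,0,0],[1,0,0,0.04,0,0,0],[1,0,0,0.04,0,0,0],[1,0,0,0.03,0,0,0],[1,0,0,0.02,0,0,0],[1,0,0,0.01,0,0,0],[1,0,0,0.01,0,0,0],[1,0,0,0,0,0,0],[1,0,0,0,0,0,0]]]'
python3 -m creep '[[[1,0,0,0.003,0,0,0],[1,0,0,0.002,0,0,0],[1,0,0,0,0,0,0],[1,0,0,0,0,0,0]]]'
```

```text
clock: 54.0
position: [0.4601, 0.2692, 0.0845]
tool_rot: [3.141, -0.0, 1.583]
force: [0.4, -0.8, -1.0]
grip_width: 0.011
finger_force: 43.0
clock: 54.4
position: [0.4598, 0.269, 0.079]
tool_rot: [3.141, -0.0, 1.583]
force: [-0.2, 1.1, -0.1]
grip_width: 0.0116
finger_force: 43.1
```

```bash
python3 -m creep '[[[1,0,0,0.001,0,0,0],[1,0,0,0.0005,0,0,0],[1,0,0,0,0,0,0]]]'
python3 -m creep '[[[-1,0,0,0,0,0,0],[-1,0,0,0,0,0,0],[-1,0,0,0,0,0,0],[-1,0,0,0,0,0,0],[-1,0,0,0,0,0,0],[-1,0,0,0,0,0,0],[-1,0,0,-0.02,0,0,0],[-1,0,0,-0.05,0,0,0],[-1,0,0,-0.05,0,0,0],[-1,0,0,-0.05,0,0,0]]]'
python3 -m creep '[[[-1,0,0,-0.05,0,0,0],[-1,-0.04,0,-0.05,0,0,0],[-1,-0.04,0,-0.03,0,0,0],[-1,-0.04,0,0,0,0,0],[-1,0,0,0,0,0,0],[-1,0,0,0,0,0,0]]]'
python3 - <<'E'
from h import *
f=snap('wrist','end.png');s=snap('side','end_side.png')
P=cloud(f)
reg=(P[...,0]>.35)&(P[...,0]<.57)&(P[...,1]>.1)&(P[...,1]<.45)
for a,b in((.0065,.0100),(.055,.066),(.11,.122),(.0125,.016)):
    q=P[reg&(P[...,2]>a)&(P[...,2]<b)];print(len(q),np.round(cv2.minAreaRect(q[:,:2].astype(np.float32)*1000)[0:2],1).tolist() if len(q) else '')
cv2.imwrite('pics/endc.png',np.hstack([cv2.resize(f['image'],(400,300)),cv2.resize(s['image'][150:420,180:440],(400,300))])[:,:,::-1])
E
python3 hung.py
```

```text
clock: 54.7
position: [0.4598, 0.269, 0.0777]
tool_rot: [3.141, 0.0, 1.584]
force: [-3.3, -1.6, 7.7]
grip_width: 0.0117
finger_force: 44.5
clock: 55.7
position: [0.4592, 0.2689, 0.2492]
tool_rot: [-3.141, -0.0, 1.584]
force: [0.6, 0.2, 0.5]
grip_width: 0.0852
finger_force: 0.0
clock: 56.3
position: [0.4612, 0.157, 0.3665]
tool_rot: [3.141, 0.0, 1.582]
force: [0.6, -0.2, -0.4]
grip_width: 0.0855
finger_force: 0.0
6872 [[461.0, 250.9], [103.4, 198.5]]
1662 [[460.8, 256.2], [33.5, 164.5]]
357 [[460.7, 268.8], [11.1, 23.6]]
1570 [[461.1, 248.3], [110.8, 201.4]]
top rack mm [ 1.3 83.6] 0.009632670320570469 0.19 336
top rack mm [ 0.3 28.1] 0.00904968474060297 0.1899 276
```

View pics/endc.png

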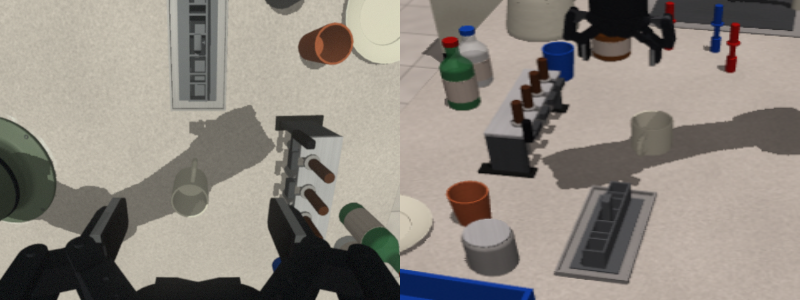

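The stand is flat inside the tray (fin at (461,269) mm), all four muddlers hang in the rack, and the keeper is closed. Handing in.

```bash
python3 -c "
from workcell import *
print(job_done())"
```

```text
the job is handed in; nothing more can be done
None
```

The job is handed in: all four muddlers hang in their own slots, the keeper is closed, and the empty stand sits flat in the drip tray, with the mug, tumblers, jar and tin untouched (about 56 s on the robot clock; no verdict was returned).

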